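Load the vial rail and lock it with its sprung pin

ROBOT

A 6-joint arm with a two-finger parallel gripper is mounted at the origin on the work surface. World frame = base frame: x ahead of the robot, y to its left, z up, the work surface at z = 0. Lengths are in m, angles in rad, forces in N, time in s.
With the tool pointing down it reaches from about 0.425 to 0.95 m from the base axis. Payload 3.5 kg.
Tool frame: the origin (TCP) lies on the mounting face of the last link; the fingertips stand 173 mm ahead of it and the grasp point (between the pads) lies 155 mm ahead of it; z points along the fingers, x is the direction in which the jaws open and shut, and the axes are right-handed (so a half turn about z gives the same grasp; the last joint's range is limited). The gripper opens to 85 mm and grips with 20 to 120 N. Pads are 22 mm wide; open, the fingers measure 114 mm over their backs; the gripper's body (76 mm by 85 mm) begins 54 mm behind the grasp point. The pads swing forward as they close: fully open they stand 13 mm farther back than shut.
Start: joints at [-1.327, 0.286, 1.577, -0, 1.279, -0.15], TCP at [0.259, -0.623, 0.405] pointing down, gripper open.
Joint ranges: [-2.77, 2.77], [-0.9, 2.22], [0.21, 2.48], [-1.53, 4.67], [0.24, 2.81], [-2.84, 2.84]. Speed limits (rad/s): [2.79, 2.79, 3.14, 3.14, 3.14, 3.14].

INTERFACE

Orientations are given as a unit quaternion [x, y, z, w].
In Python, from plant import get_state, read_camera, sign_off gives the robot as it stands.
- The arm moves only by the shell command python3 -m jog 'ROWS' [FORCE]. ROWS is JSON, a list of rows, each an object of numbers: "grip": the closure, from 0 (fully open) to 1 (shut); "x", "y", "z": the shift along the tool's x, y, z in mm; "rx", "ry", "rz": the turn, a rotation vector about the tool's x, y, z in degrees. A call has 1 to 8 rows; each row shifts and turns the commanded pose from where the row before left it, along the tool's axes as they then stand; what a row does not reach is not made up. A row lasts 1/12 s, in which the tool goes at most 41.7 mm and 7.16 degrees, less where a joint would pass 70% of its speed; a pose out of reach is approached as far as the arm can. A call with a gripper value outside its range is refused whole. The fingers move at their own pace and stop on an object; FORCE is the grip in N (left out, the last holds). Time passes only in rows, so rows that do not move let the fingers close. It gives the time, the measured TCP pose, the force and the opening at its end, in the units of the state.
- get_state(): the state, without advancing time (a new reading comes with each control period).
- read_camera(name): name is "scene" or "top" or "wrist"; returns a dict with "frame" (400x640x3 uint8, red, green, blue), "intrinsics" (3x3 intrinsics, pixels), "R" (3x3) and "t" (3): a world point X has camera coordinates R X + t. Camera axes: x right, y down, z forward; pixel columns grow to the right and rows downward; lengths in m; the calibration is good to about 2 mm. A picture is of the moment at which its call begins. There is no depth.
- sign_off(): hands the job in, once; it reports no verdict.
The state is a dict: "time": time; "qpos": joint angles; "dq": joint speeds; "joint_efforts": joint torques, N m; "eef_pos": TCP position; "tcp_rot": TCP orientation; "contact_force": force on the tool from outside, world axes, zero at the start; "wrist_torque": the same for the moment, N m; "opening": opening from 0.0 (shut) to 1.0 (fully open).
Only numpy, scipy, OpenCV 4.12 (cv2) and the standard library are available. Lean on these libraries where they do the work, as an engineer would, in place of code of your own. Each camera call takes 0.05 s, during which the arm holds its last target.

TASK

Get the vial rail ready to be carried to the steriliser: hook every coloured vial carrier standing on the bench onto the rail at its open stretch and slide it along under the keeper bar until it hangs centred on the band of its own colour (do not tip them over; they cannot pass one another). When all hang in place, take the locking pin from the aluminium block, push it fully down through the hole near the rail's free end with its loop pointing outwards, and swing the loop down over the rail end until it snaps shut. Leave the bottle, burner and beaker alone.

Things in the scene. Friction and masses are not known exactly. Their poses are not given: they have to be found in the camera images.
- frame: Vial rail, fixed: grey base 130 (x) x 480 (y) x 12; end plate at y 222 to 234, up to z 172. From it a flat aluminium rail, 24 wide (x -12 to 12), 14 high, top at z 147, runs to its free end at y -196. Origin: centre of the base's underside. Hook carriers on from the -x side, their +x the frame's +x, between y -45 and the hole; they cannot pass one another.
- keeper_end (a point): Free end, on its axis, of the dark keeper bar (8 diameter) that runs above the rail's +x side from the end plate to here (frame x 16, y -45, z 164). A hung carrier slides under it with 6 mm to spare above its hook, but cannot be hooked on or lifted off under it.
- load (a point): Middle of the rail's open stretch, on its top (frame x 0, y -105, z 147): where carriers are hooked on. Axes as the frame.
- hole (a point): Centre, at the rail's top face, of the vertical through hole (13 diameter), 16 from the rail's free end (frame y -180). Axes as the frame: -y points out of the free end.
- pin: Steel locking pin, 120 g, upright in the block. Origin: on its axis, underside of its collar (22 diameter, 4 thick) that rests on block or rail; z up. Shank below: 10 diameter, 34 long, round tip. Above: head 14 x 14, steel to z 14, then black grip to z 40. The wire loop is hinged at z 8 and when open points to the pin's -y.
- pin_tip (a point): Tip of the pin's shank, 34 below its origin.
- loop (a joint): Swing of the sprung loop about the pin's x axis at z 8: 0 open, pointing to the pin's -y and 10 degrees above level; 1.74 shut, hanging straight down round the rail. An over-centre spring holds it at both ends: pressed down past 0.6 it snaps shut by itself; under 1 N at the bar is enough; the pin leans a few degrees meanwhile.
- loop_bar (a point): Middle of the loop's cross bar, 44 from the hinge. 4 mm wire, legs 37 apart (33 clear), so it passes round the 24 wide rail end if in line with it.
- block: Drilled aluminium block 75 (x) x 60 (y) x 45, fixed; origin: centre of its underside. The pin stands in its middle through hole, 13 diameter.
- reagent: Amber bottle, orange cap, 68 diameter, 130 high, loose, to be left alone. Origin: centre of its underside.
- burner: Red gas burner can, 66 diameter, 170 high, loose, to be left alone. Origin: centre of its underside.
- beaker: Clear beaker, 70 diameter, 80 high, loose, to be left alone. Origin: centre of its underside.
- carrier_blue: Blue vial carrier, about 160 g, standing on the bench or absent. Origin: centre of its underside. Basket 64 (x) x 52 (y) x 48 high with white-capped vials; hook above (see hook_blue); on top a grip tab 22 (x) x 12 (y), z 107 to 147, centred at x -10, y 0: pinch it along y.
- hook_blue (a point): Underside centre of the hook's bridge (carrier z 100); lies on the rail when hung. Carrier axes. Hook: stem 24 (y) x 5 at x -22 to -17 up from the basket; bridge 44 x 24 x 7, z 100 to 107; lip at x 17 to 22 down to z 86. The rail enters from +x between basket (z 48) and lip (z 86), then the carrier is lowered; 34 clear between stem and lip.
- mark_blue: Blue band, a thin sleeve 20 long on the rail. Origin: middle of the rail's top face; axes as the frame. The bands lie at frame y 180, 115, 50 and -15; which is where varies.
- carrier_green: Green vial carrier, about 160 g, standing on the bench or absent. Origin: centre of its underside. Basket 64 (x) x 52 (y) x 48 high with white-capped vials; hook above (see hook_green); on top a grip tab 22 (x) x 12 (y), z 107 to 147, centred at x -10, y 0: pinch it along y.
- hook_green (a point): Underside centre of the hook's bridge (carrier z 100); lies on the rail when hung. Carrier axes. Hook: stem 24 (y) x 5 at x -22 to -17 up from the basket; bridge 44 x 24 x 7, z 100 to 107; lip at x 17 to 22 down to z 86. The rail enters from +x between basket (z 48) and lip (z 86), then the carrier is lowered; 34 clear between stem and lip.
- mark_green: Green band, a thin sleeve 20 long on the rail. Origin: middle of the rail's top face; axes as the frame. The bands lie at frame y 180, 115, 50 and -15; which is where varies.
- carrier_yellow: Yellow vial carrier, about 160 g, standing on the bench or absent. Origin: centre of its underside. Basket 64 (x) x 52 (y) x 48 high with white-capped vials; hook above (see hook_yellow); on top a grip tab 22 (x) x 12 (y), z 107 to 147, centred at x -10, y 0: pinch it along y.
- hook_yellow (a point): Underside centre of the hook's bridge (carrier z 100); lies on the rail when hung. Carrier axes. Hook: stem 24 (y) x 5 at x -22 to -17 up from the basket; bridge 44 x 24 x 7, z 100 to 107; lip at x 17 to 22 down to z 86. The rail enters from +x between basket (z 48) and lip (z 86), then the carrier is lowered; 34 clear between stem and lip.
- mark_yellow: Yellow band, a thin sleeve 20 long on the rail. Origin: middle of the rail's top face; axes as the frame. The bands lie at frame y 180, 115, 50 and -15; which is where varies.
- carrier_red: Red vial carrier, about 160 g, standing on the bench or absent. Origin: centre of its underside. Basket 64 (x) x 52 (y) x 48 high with white-capped vials; hook above (see hook_red); on top a grip tab 22 (x) x 12 (y), z 107 to 147, centred at x -10, y 0: pinch it along y.
- hook_red (a point): Underside centre of the hook's bridge (carrier z 100); lies on the rail when hung. Carrier axes. Hook: stem 24 (y) x 5 at x -22 to -17 up from the basket; bridge 44 x 24 x 7, z 100 to 107; lip at x 17 to 22 down to z 86. The rail enters from +x between basket (z 48) and lip (z 86), then the carrier is lowered; 34 clear between stem and lip.
- mark_red: Red band, a thin sleeve 20 long on the rail. Origin: middle of the rail's top face; axes as the frame. The bands lie at frame y 180, 115, 50 and -15; which is where varies.
Not all that is in view belongs to the job. Leave any orange or red look-alike of the pin alone. Of the things that look like the carrier_blue, take the one that is farthest from the robot's base at the start.

How it is judged:
By the outcome, as a careful person would: the job done as asked, in the order asked, and still so for the second after the job is handed in, with the robot touching nothing.
Of carrier_blue, carrier_green, carrier_yellow, carrier_red only 3 to 4 are there at a start; the rules pass over those that are not, and their reading is None.
At some moment in a run one of carrier_blue, carrier_green, carrier_yellow, carrier_red may be knocked a few centimetres aside while the robot is not near it.
It also fails if it takes over 210 s, if anything falls off the work surface, if the arm or the gripper's body presses on something with over 40 N, if the wrist force passes 120 N, or if a joint passes its speed limit or range.

## Working session

There is one attempt and no reset: what is moved stays moved. The work goes in short steps, Python scripts to look and compute and a shell command to move; the robot and the scene stay as the last step left them, time stands still between calls to the robot, and variables do not carry over. Pictures are saved under pics/ and viewed, and the job is handed in when it is done.

```bash
mkdir -p pics; ls; cat > h.py <<'E'
import numpy as np, cv2
from plant import get_state, read_camera
def snap(name,fn):
    c=read_camera(name); cv2.imwrite('pics/'+fn,cv2.cvtColor(c['frame'],cv2.COLOR_RGB2BGR)); 
    np.savez('pics/'+fn[:-4]+'.npz',**{k:np.array(c[k]) for k in('frame','intrinsics','R','t')}); return c
def ld(fn): return dict(np.load('pics/'+fn+'.npz'))
def ray(c,u,v):
    K=np.array(c['intrinsics']);R=np.array(c['R']);t=np.array(c['t'])
    d=R.T@np.linalg.inv(K)@np.array([u,v,1.]); return -R.T@t,d
def onz(c,u,v,z):
    o,d=ray(c,u,v); s=(z-o[2])/d[2]; return o+s*d
def proj(c,X):
    K=np.array(c['intrinsics']);p=K@(np.array(c['R'])@np.array(X)+np.array(c['t'])); return p[:2]/p[2]
E
python3 - <<'E'
from h import *
s=get_state(); print(s)
for n in('scene','top','wrist'):
    c=snap(n,n+'0.png'); print(n,c['intrinsics'],c['R'],c['t'],-np.array(c['R']).T@np.array(c['t']))
E
```

```text
pics
{'time': 0.0, 'qpos': array([-1.32698661e+00,  2.87209402e-01,  1.57819283e+00,  2.77052717e-05,
        1.27859139e+00, -1.50005591e-01]), 'dq': array([ 0.00016919,  0.00112044, -0.00210979,  0.00032491,  0.00018808,
       -0.0022285 ]), 'joint_efforts': array([-2.63592110e-04, -4.05983520e+01, -2.92623192e+01, -1.09725784e-04,
        5.83546178e-03,  8.93445275e-06]), 'eef_pos': array([ 0.25897192, -0.62307381,  0.40330894]), 'tcp_rot': array([ 8.31776731e-01, -5.55109024e-01, -8.78811043e-04, -8.17945282e-04]), 'contact_force': array([-0.27969393,  0.37113818,  0.2909892 ]), 'wrist_torque': array([-0.01385557, -0.03037207,  0.00432507]), 'opening': 0.9998118309093809}
scene [[433.06397785   0.         318.32432375]
 [  0.         433.06397785 200.23026101]
 [  0.           0.           1.        ]] [[ 0.63634955  0.77128927 -0.01311936]
 [ 0.64693372 -0.54285942 -0.53551883]
 [-0.42016189  0.33228981 -0.84442138]] [-0.29640427 -0.29339357  1.43279138] [ 0.98042725 -0.40676001  1.04887326]
top [[369.01278876   0.         315.12070724]
 [  0.         369.01278876 199.38739736]
 [  0.           0.           1.        ]] [[-0.01948324 -0.99962182  0.01940684]
 [-0.99525903  0.01754095 -0.09566498]
 [ 0.09528838 -0.02117869 -0.99522439]] [-0.04098731  0.51898763  1.09695008] [ 0.41120196 -0.02684338  1.14215585]
wrist [[293.09216891   0.         317.78525296]
 [  0.         293.09216891 198.55968076]
 [  0.           0.           1.        ]] [[ 0.38383938 -0.92339909 -0.00120016]
 [-0.87426948 -0.36383483  0.32136753]
 [-0.29718715 -0.12230426 -0.94695378]] [-0.6745708  -0.04218945  0.38000436] [ 0.3349743  -0.59177191  0.37259529]
```

View pics/scene0.png

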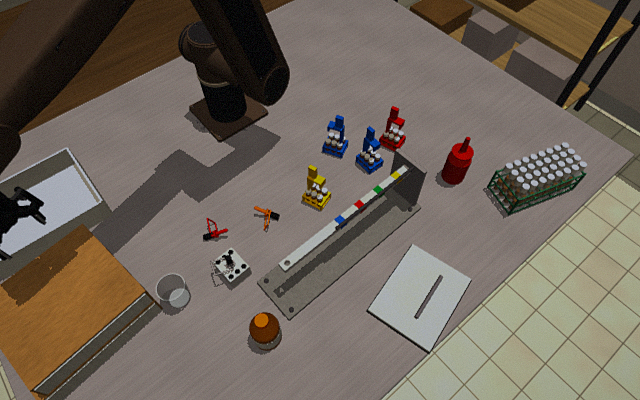

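View pics/top0.png

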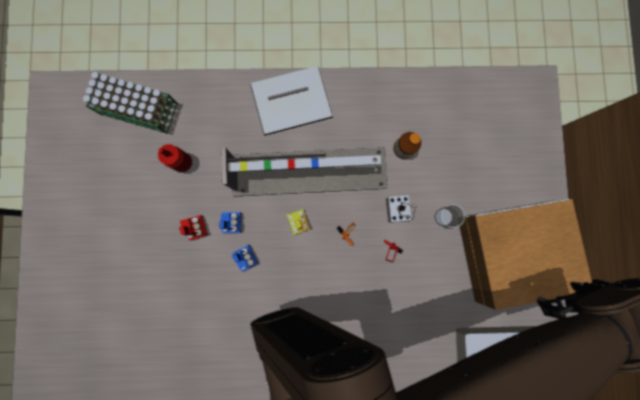

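View pics/wrist0.png

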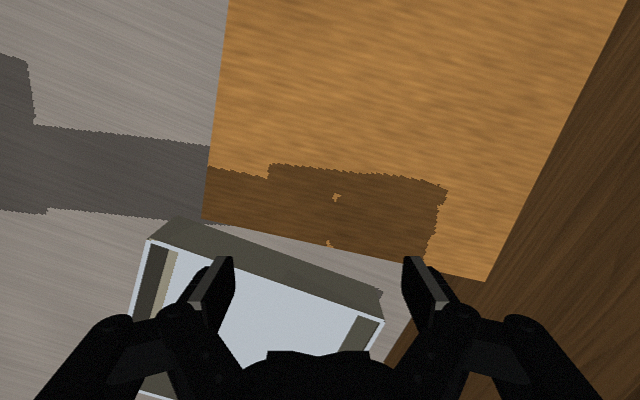

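```bash
python3 - <<'E'
from h import *
c=ld('scene0');b=ld('top0')
f=cv2.cvtColor(c['frame'],cv2.COLOR_RGB2BGR);g=cv2.cvtColor(b['frame'],cv2.COLOR_RGB2BGR)
cv2.imwrite('pics/sz.png',cv2.resize(f[90:330,190:450],None,fx=3,fy=2.5,interpolation=cv2.INTER_CUBIC)[:600])
cv2.imwrite('pics/sz.png',cv2.resize(f[95:325,190:450],None,fx=2.6,fy=2.6,interpolation=cv2.INTER_CUBIC))
cv2.imwrite('pics/tz.png',cv2.resize(g[130:280,160:430],None,fx=2.9,fy=2.9,interpolation=cv2.INTER_CUBIC))
for n,p,z in [('blue1',(231,222),.05),('blue2',(245,257),.05),('red',(193,228),.05),('yel',(299,222),.05),('hole',(376,159),.147),('endpl',(228,165),.15),('block',(400,208),.045),('beaker',(448,216),.05),('bottle',(408,145),.1)]:
    print(n,onz(b,*p,z).round(3))
E
```

```text
blue1 [0.453 0.199 0.05 ]
blue2 [0.35  0.158 0.05 ]
red [0.438 0.31  0.05 ]
yel [ 0.45  -0.001  0.05 ]
hole [ 0.615 -0.217  0.147]
endpl [0.604 0.187 0.15 ]
block [ 0.486 -0.304  0.045]
beaker [ 0.459 -0.445  0.05 ]
bottle [ 0.664 -0.321  0.1  ]
```

View pics/sz.png

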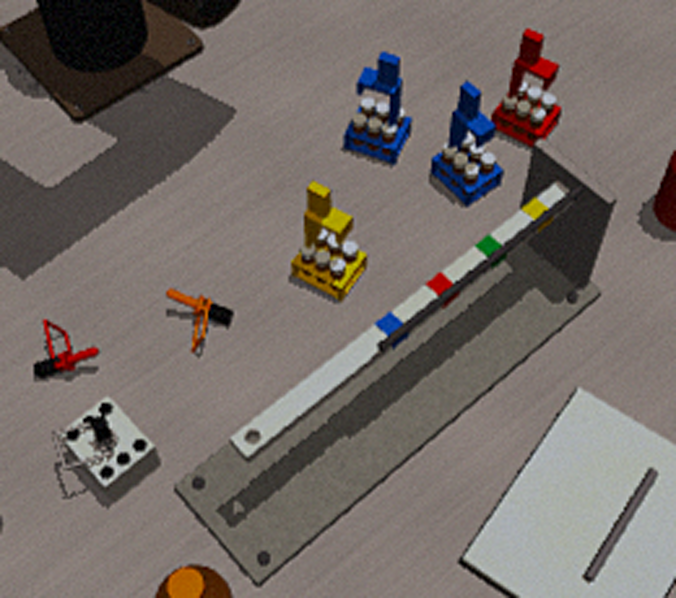

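View pics/tz.png

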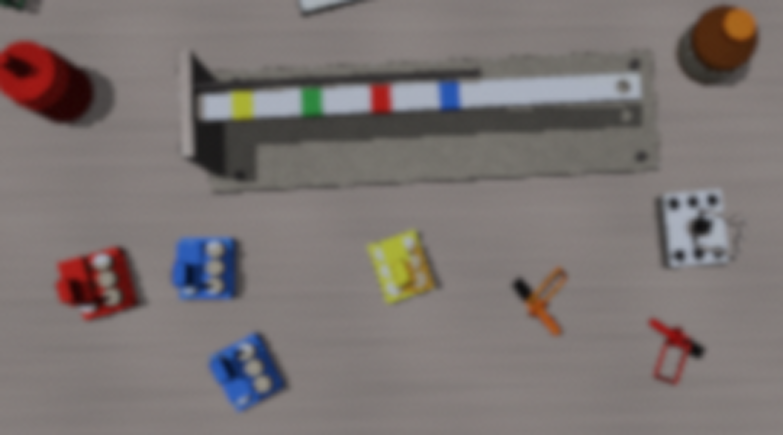

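```bash
cat > st.py <<'E'
from h import *
from scipy.spatial.transform import Rotation as Ro
s=get_state(); R=Ro.from_quat(s['tcp_rot']).as_matrix()
print('t',round(s['time'],2),'pos',np.round(np.array(s['eef_pos'])*1000,1),'yaw',round(np.degrees(np.arctan2(R[1,0],R[0,0])),2),'zax',np.round(R[:,2],3),'F',np.round(s['contact_force'],1),'open',round(s['opening'],3),'q',np.round(s['qpos'],2))
E
python3 -m jog '[{"z":-40,"rz":-7.1},{"rz":-7.1},{"rz":-7.1},{"rz":-7.1},{"rz":-7.1},{"rz":-7.1},{"rz":-7.1},{"rz":-7.1}]' && python3 -m jog '[{"rz":-7.1},{"rz":-7.1},{"rz":-7.1},{"rz":-7.1},{"rz":-7.1},{"rz":-7.1},{"rz":-7.1},{"rz":-7.1}]' && python3 -m jog '[{"rz":-7.1},{"rz":-7.1},{"rz":-7.1},{"rz":-7.1},{"rz":-7.1},{"rz":-7.1},{}]'; python3 st.py
```

```text
t 0.15 pos [ 259.  -623.1  403.6] yaw -67.44 zax [-0.     0.002 -1.   ] F [0.2 0.5 0.3] open 0.994 q [-1.33  0.29  1.58  0.    1.28 -0.15]$[0]: bad value
```

```bash
python3 -m jog '[{"grip":0,"z":-40,"rz":-7.1}]'; python3 -m jog '[{"grip":0,"x":0,"y":0,"z":-40,"rx":0,"ry":0,"rz":-7.1}]'; python3 -m jog --help; python3 st.py
```

```text
time: 0.23
eef_pos: [0.2586, -0.622, 0.4333]
tcp_rot: [0.865, -0.502, -0.007, -0.007]
contact_force: [-0.0, -0.0, -2.4]
opening: 1.005
t 0.23 pos [ 258.6 -622.   433.3] yaw -60.24 zax [-0.005  0.02  -1.   ] F [-0.  -0.  -2.4] open 1.005 q [-1.33  0.27  1.55 -0.    1.35 -0.28]$[0]: bad value
invalid input: not JSON, or not a number
```

```bash
python3 -m jog '[{"grip":0,"x":0,"y":0,"z":0,"rx":0,"ry":0,"rz":-7.1}]'; echo ---; python3 -m jog '[{"grip":0,"rz":-7.1}]';  python3 st.py
```

```text
time: 0.32
eef_pos: [0.2592, -0.6239, 0.4508]
tcp_rot: [0.895, -0.445, 0.003, 0.003]
contact_force: [-0.4, -0.5, 2.8]
opening: 0.999
---
t 0.32 pos [ 259.2 -623.9  450.8] yaw -52.9 zax [ 0.002 -0.008 -1.   ] F [-0.4 -0.5  2.8] open 0.999 q [-1.33  0.26  1.53  0.    1.35 -0.4 ]$[0]: bad value
```

```bash
python3 -m jog '[{"grip":0,"x":0,"y":0,"z":0,"rx":0,"ry":0,"rz":-7.1},{"grip":0,"x":0,"y":0,"z":0,"rx":0,"ry":0,"rz":-7.1},{"grip":0,"x":0,"y":0,"z":0,"rx":0,"ry":0,"rz":-7.1},{"grip":0,"x":0,"y":0,"z":0,"rx":0,"ry":0,"rz":-7.1},{"grip":0,"x":0,"y":0,"z":0,"rx":0,"ry":0,"rz":-7.1},{"grip":0,"x":0,"y":0,"z":0,"rx":0,"ry":0,"rz":-7.1},{"grip":0,"x":0,"y":0,"z":0,"rx":0,"ry":0,"rz":-7.1},{"grip":0,"x":0,"y":0,"z":0,"rx":0,"ry":0,"rz":-7.1}]' >/dev/null
python3 -m jog '[{"grip":0,"x":0,"y":0,"z":0,"rx":0,"ry":0,"rz":-7.1},{"grip":0,"x":0,"y":0,"z":0,"rx":0,"ry":0,"rz":-7.1},{"grip":0,"x":0,"y":0,"z":0,"rx":0,"ry":0,"rz":-7.1},{"grip":0,"x":0,"y":0,"z":0,"rx":0,"ry":0,"rz":-7.1},{"grip":0,"x":0,"y":0,"z":0,"rx":0,"ry":0,"rz":-7.1},{"grip":0,"x":0,"y":0,"z":0,"rx":0,"ry":0,"rz":-7.1},{"grip":0,"x":0,"y":0,"z":0,"rx":0,"ry":0,"rz":-7.1},{"grip":0,"x":0,"y":0,"z":0,"rx":0,"ry":0,"rz":-7.1}]' >/dev/null
python3 -m jog '[{"grip":0,"x":0,"y":0,"z":0,"rx":0,"ry":0,"rz":-7.1},{"grip":0,"x":0,"y":0,"z":0,"rx":0,"ry":0,"rz":-7.1},{"grip":0,"x":0,"y":0,"z":0,"rx":0,"ry":0,"rz":-7.1},{"grip":0,"x":0,"y":0,"z":0,"rx":0,"ry":0,"rz":-6.0},{"grip":0,"x":0,"y":0,"z":0,"rx":0,"ry":0,"rz":0}]'; python3 st.py
```

```text
time: 2.07
eef_pos: [0.2647, -0.6217, 0.444]
tcp_rot: [0.725, 0.689, -0.002, -0.002]
contact_force: [-0.4, 0.5, -0.9]
opening: 1.001
t 2.07 pos [ 264.7 -621.7  444. ] yaw 87.12 zax [-0.005 -0.    -1.   ] F [-0.4  0.5 -0.9] open 1.001 q [-1.32  0.26  1.53 -0.    1.35 -2.84]
```

```bash
python3 -m jog '[{"grip":0,"x":20,"y":30,"z":0,"rx":0,"ry":0,"rz":0},{"grip":0,"x":30,"y":28,"z":0,"rx":0,"ry":0,"rz":0},{"grip":0,"x":30,"y":28,"z":0,"rx":0,"ry":0,"rz":0},{"grip":0,"x":30,"y":28,"z":0,"rx":0,"ry":0,"rz":0},{"grip":0,"x":40,"y":10,"z":0,"rx":0,"ry":0,"rz":0},{"grip":0,"x":40,"y":10,"z":0,"rx":0,"ry":0,"rz":0},{"grip":0,"x":40,"y":10,"z":0,"rx":0,"ry":0,"rz":0},{"grip":0,"x":40,"y":0,"z":0,"rx":0,"ry":0,"rz":0}]' >/dev/null
python3 -m jog '[{"grip":0,"x":40,"y":0,"z":0,"rx":0,"ry":0,"rz":-3},{"grip":0,"x":40,"y":0,"z":0,"rx":0,"ry":0,"rz":0},{"grip":0,"x":40,"y":0,"z":0,"rx":0,"ry":0,"rz":0},{"grip":0,"x":40,"y":0,"z":0,"rx":0,"ry":0,"rz":0},{"grip":0,"x":40,"y":0,"z":0,"rx":0,"ry":0,"rz":0},{"grip":0,"x":40,"y":0,"z":0,"rx":0,"ry":0,"rz":0},{"grip":0,"x":40,"y":0,"z":0,"rx":0,"ry":0,"rz":0},{"grip":0,"x":40,"y":0,"z":0,"rx":0,"ry":0,"rz":0}]' 
python3 -m jog '[{"grip":0,"x":20,"y":0,"z":0,"rx":0,"ry":0,"rz":0},{"grip":0,"x":0,"y":0,"z":0,"rx":0,"ry":0,"rz":0},{"grip":0,"x":0,"y":0,"z":0,"rx":0,"ry":0,"rz":0}]' >/dev/null; python3 st.py
python3 - <<'E'
from h import *
for n in('scene','top','wrist'):snap(n,n+'1.png')
E
```

```text
time: 3.4
eef_pos: [0.4219, -0.0377, 0.4432]
tcp_rot: [0.706, 0.708, -0.002, -0.001]
contact_force: [0.8, 0.2, 0.2]
opening: 1.002
t 3.65 pos [422.4 -18.7 443.2] yaw 90.34 zax [-0.005 -0.002 -1.   ] F [-0.4  0.2  0.1] open 1.004 q [-0.28 -0.33  2.11 -0.    1.36 -1.86]
```

View pics/wrist1.png

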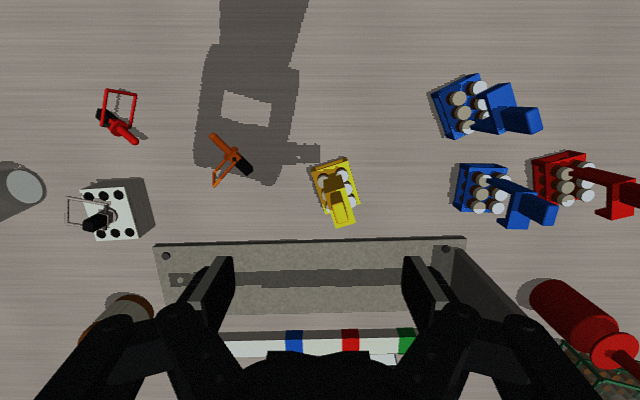

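View pics/scene1.png

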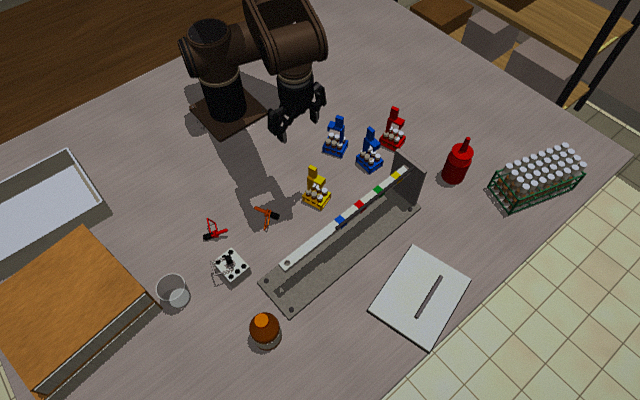

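```bash
cat > fit.py <<'E'
from h import *
from scipy.optimize import minimize
HSV={'blue':[(105,130,40,125,255,255)],'green':[(45,100,40,85,255,255)],'yellow':[(22,120,80,34,255,255)],'red':[(0,150,60,6,255,255),(174,150,60,180,255,255)]}
def cmask(c,col):
    h=cv2.cvtColor(np.ascontiguousarray(c['frame']),cv2.COLOR_RGB2HSV); m=np.zeros(h.shape[:2],np.uint8)
    for a in HSV[col]: m|=cv2.inRange(h,np.array(a[:3]),np.array(a[3:]))
    return m
def box(x0,x1,y0,y1,z0,z1): return np.array([[x,y,z] for x in(x0,x1) for y in(y0,y1) for z in(z0,z1)])/1000.
BASK=[box(-32,32,-26,26,0,48)]
HOOK=[box(-22,-17,-12,12,48,107),box(-22,22,-12,12,100,107),box(17,22,-12,12,86,107),box(-21,1,-6,6,107,147)]
S=4
def draw(c,boxes,p,off,sz,z0=0):
    m=np.zeros(sz,np.uint8); ca,sa=np.cos(p[2]),np.sin(p[2]); R=np.array([[ca,-sa,0],[sa,ca,0],[0,0,1]])
    K=c['intrinsics']
    for b in boxes:
        X=(R@b.T).T+[p[0],p[1],z0]; q=(K@(c['R']@X.T+c['t'][:,None])); u=((q[:2]/q[2]).T-off+.5)*S*16-8
        cv2.fillConvexPoly(m,cv2.convexHull(np.round(u).astype(np.int32)),255,shift=4)
    return m>0
def fit_boxes(cams,items,p0,pad=45,z0=0,wb=.15,excl=()):
    """items: list of (colour, solid boxes, loose boxes)"""
    D=[]
    for c in cams:
        for col,so,lo in items:
            X=np.array([p0[0],p0[1],z0]); ca,sa=np.cos(p0[2]),np.sin(p0[2]);R=np.array([[ca,-sa,0],[sa,ca,0],[0,0,1]])
            P=np.array([proj(c,R@x+X) for b in so+lo for x in b])
            a=np.maximum((P.min(0)-pad).astype(int),0); e=np.minimum((P.max(0)+pad).astype(int),[640,400])
            if (e-a).min()<10: continue
            m=cmask(c,col)
            for (cx,cy,rr) in excl:
                u=proj(c,[cx,cy,.06]); cv2.circle(m,tuple(int(v) for v in u),rr,0,-1)
            m=m[a[1]:e[1],a[0]:e[0]]
            m=cv2.resize(m,None,fx=S,fy=S,interpolation=cv2.INTER_LINEAR)>127
            D.append((c,so,lo,a,m,max(m.sum(),200)))
    def f(p):
        t=0
        for c,so,lo,a,m,n in D:
            h=draw(c,so,p,a,m.shape,z0); l=draw(c,lo,p,a,m.shape,z0) if lo else np.zeros_like(h)
            t+=((m&~(h|l)).sum()+(h&~m).sum()+wb*(l&~h&~m).sum())/n
        return t/len(D)
    best=None
    for dy in (-.3,0,.3):
        x0=np.array(p0)+[0,0,dy]
        r=minimize(f,x0,method='Nelder-Mead',options=dict(initial_simplex=np.array([x0,x0+[.02,0,0],x0+[0,.02,0],x0+[0,0,.2]]),xatol=1e-4,fatol=1e-4,maxiter=200))
        if best is None or r.fun<best.fun:best=r
    return best.x,best.fun
def fit_carrier(cams,col,p0,**k): return fit_boxes(cams,[(col,HOOK,BASK)],p0,**k)
BY={'yellow':180,'green':115,'red':50,'blue':-15}
def fit_frame(cams,p0):
    return fit_boxes(cams,[(c,[box(-12.3,12.3,y-10,y+10,133,147.3)],[]) for c,y in BY.items()],p0,pad=14)
def overlay(c,fn,models):
    im=cv2.cvtColor(np.ascontiguousarray(c['frame']),cv2.COLOR_RGB2BGR); im=cv2.resize(im,(1280,800),interpolation=cv2.INTER_CUBIC)
    for p,boxes,z0,col in models:
        ca,sa=np.cos(p[2]),np.sin(p[2]);R=np.array([[ca,-sa,0],[sa,ca,0],[0,0,1]])
        for b in boxes:
            u=np.array([proj(c,R@x+[p[0],p[1],z0]) for x in b]); u=((u+.5)*2-.5)
            cv2.polylines(im,[cv2.convexHull(u.astype(np.float32)).astype(np.int32)],True,col,1)
    return im
E
python3 - <<'E'
from fit import *
s=ld('scene1');w=ld('wrist1');t=ld('top0')
for nm,cs in (('s',[s]),('t',[t]),('sw',[s,w]),('all',[s,t,w])):
    p,f=fit_frame(cs,[.61,-.02,0.0]);print('frame',nm,p.round(4),round(f,3))
F=p
R={}
for col,p0 in(('yellow',(.45,0,.2)),('red',(.44,.31,.1)),('blue',(.453,.199,0))):
    ex=[(.35,.158,22)] if col=='blue' else []
    for nm,cs in (('s',[s]),('w',[w]),('sw',[s,w])):
        p,f=fit_carrier(cs,col,p0,pad=25);print(col,nm,p.round(4),round(f,3))
    R[col]=p
m=[(R[k],BASK+HOOK,0,(255,0,255)) for k in R]+[(F,[box(-12,12,-196,222,133,147),box(-65,65,-240,240,0,12),box(-3,3,-183,-177,147,147)],0,(255,0,255))]
cv2.imwrite('pics/o1.png',overlay(s,'',m)[200:660,400:1000]); cv2.imwrite('pics/o2.png',overlay(w,'',m)[100:,300:1280][:600,:800])
E
```

```text
frame s [ 0.5915 -0.0375  0.9769] 1.007
frame t [ 0.6086 -0.0346  0.0284] 0.484
frame sw [ 0.6781  0.0207 -1.337 ] 0.875
frame all [ 0.7189 -0.0533 -1.4111] 0.917
yellow s [0.4515 0.0054 0.5428] 1.227
yellow w [0.4545 0.004  0.3134] 0.701
yellow sw [0.4525 0.0035 0.3263] 0.982
red s [0.4406 0.3157 0.4414] 0.695
red w [0.4617 0.4332 0.371 ] 0.74
red sw [ 0.4387  0.317  -0.2225] 0.957
blue s [ 0.4534  0.2082 -0.0093] 0.6
blue w [ 0.4548  0.2057 -0.061 ] 0.465
blue sw [ 0.4547  0.206  -0.0682] 0.536
```

View pics/o1.png

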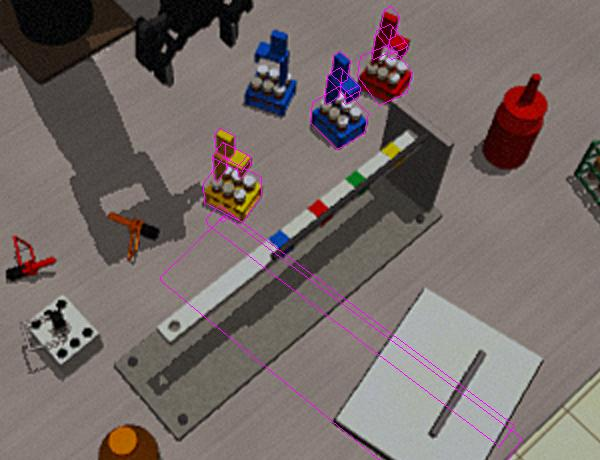

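View pics/o2.png

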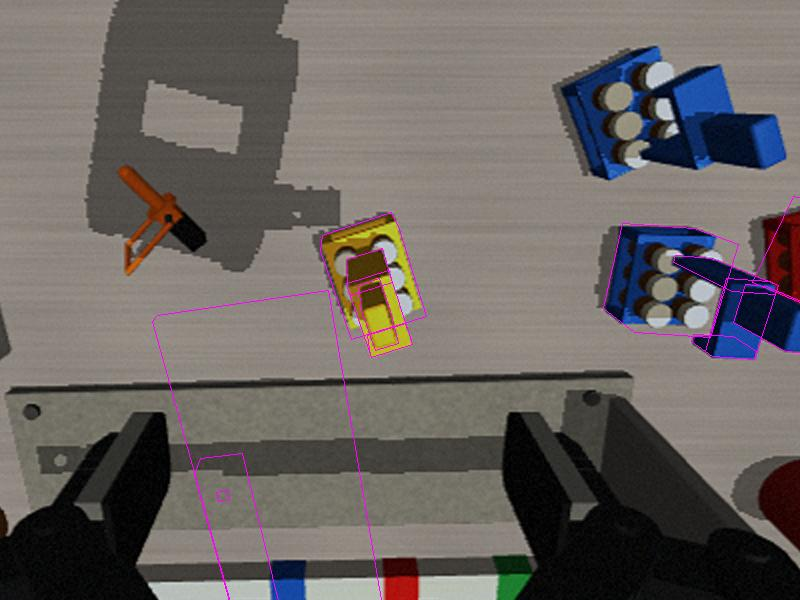

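```bash
sed -i "s/'yellow':\[(22,120,80,34,255,255)\]/'yellow':[(15,110,45,36,255,255)]/; s/(0,150,60,6/(0,150,35,6/; s/(174,150,60/(174,150,35/; s/'blue':\[(105,130,40/'blue':[(105,120,25/" fit.py
sed -i "s/wb=.15,excl=()):/wb=.15,excl=(),dys=(-.3,0,.3),st=(.02,.2)):/; s/for dy in (-.3,0,.3):/for dy in dys:/; s/x0+\[.02,0,0\],x0+\[0,.02,0\],x0+\[0,0,.2\]/x0+[st[0],0,0],x0+[0,st[0],0],x0+[0,0,st[1]]/; s/p0,pad=14)/p0,pad=14,dys=(-.02,.02),st=(.006,.03))/" fit.py
cat > run1.py <<'E'
from fit import *
import sys
s=ld(sys.argv[1]);w=ld(sys.argv[2]);t=ld('top0')
for nm,cs in (('s',[s]),('t',[t]),('sw',[s,w]),('all',[s,t,w])):
    p,f=fit_frame(cs,[.6086,-.0346,0.028]);print('frame',nm,p.round(4),round(f,3))
F=p
R={}
for col,p0 in(('yellow',(.452,0.004,.32)),('red',(.44,.316,.3)),('blue',(.454,.206,0))):
    for nm,cs in (('s',[s]),('w',[w]),('sw',[s,w])):
        p,f=fit_carrier(cs,col,p0,pad=15 if col=='blue' else 12);print(col,nm,p.round(4),round(f,3))
        if nm!='w':R[col]=p
m=[(R[k],BASK+HOOK,0,(255,0,255)) for k in R]+[(F,[box(-12,12,-196,222,133,147),box(-65,65,-240,240,0,12),box(-3,3,-183,-177,147,147)],0,(255,0,255))]
cv2.imwrite('pics/o1.png',overlay(s,'',m)[200:660,400:1000]); cv2.imwrite('pics/o2.png',overlay(w,'',m)[100:,300:1280][:600,:800])
E
python3 run1.py scene1 wrist1
```

```text
frame s [ 0.608  -0.0309  0.0356] 0.887
frame t [ 0.6086 -0.0338  0.0278] 0.449
frame sw [ 0.6081 -0.0333  0.0313] 6.579
frame all [ 0.6083 -0.0331  0.0257] 4.542
yellow s [0.4516 0.0042 0.3362] 0.11
yellow w [0.4526 0.0031 0.3208] 0.069
yellow sw [0.4525 0.0034 0.3275] 0.095
red s [0.4405 0.3152 0.3796] 0.2
red w [0.4417 0.3146 0.2502] 0.162
red sw [0.4412 0.3147 0.3107] 0.189
blue s [ 0.4539  0.2073 -0.0105] 0.418
blue w [ 0.4549  0.2053 -0.0412] 0.142
blue sw [ 0.4551  0.206  -0.0228] 0.285
```

View pics/o1.png

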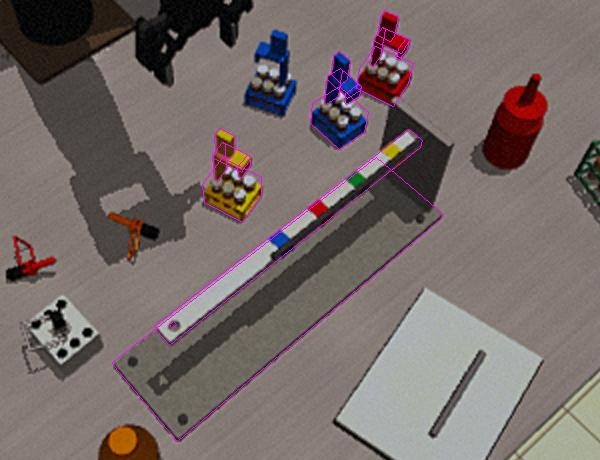

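View pics/o2.png

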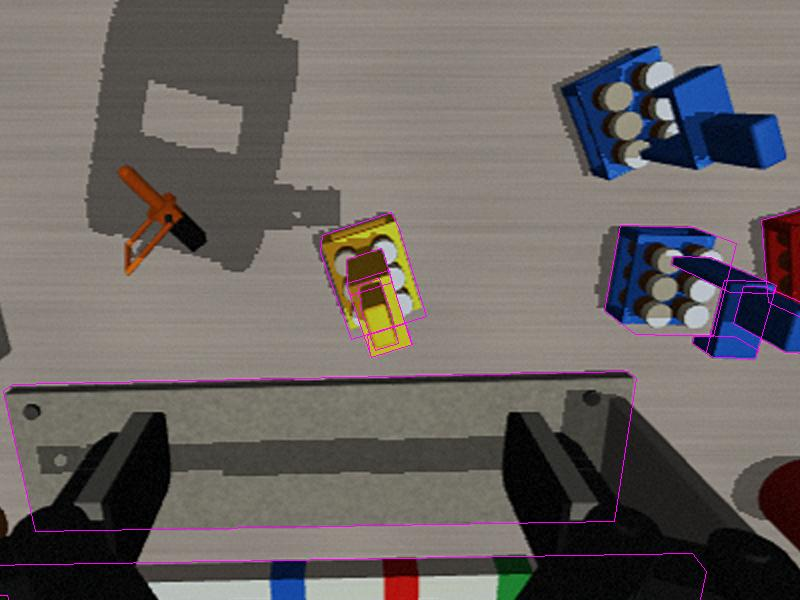

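```bash
cat > go.py <<'E'
# usage: go.py x y z yawdeg  (grasp point, world mm) -> tool-frame shifts AFTER rz turn
import sys
from h import *
from scipy.spatial.transform import Rotation as Ro
a=[float(v) for v in sys.argv[1:5]]
s=get_state(); R=Ro.from_quat(s['tcp_rot']); T=R.as_matrix()
g=np.array(s['eef_pos'])*1000+155*T[:,2]
yaw=np.radians(a[3]); D=np.array([[np.cos(yaw),np.sin(yaw),0],[np.sin(yaw),-np.cos(yaw),0],[0,0,-1]])
rv=np.degrees((R.inv()*Ro.from_matrix(D)).as_rotvec())
d=D.T@(np.array(a[:3])-g)
print('t',round(s['time'],2),'grasp',g.round(1),'shift(after turn)',d.round(1),'turn',rv.round(2),'F',np.round(s['contact_force'],1),'op',round(s['opening'],3),'q',np.round(s['qpos'],2))
E
python3 go.py 443 0.2 190 108.8
```

```text
t 3.8 grasp [421.9 -20.6 288.1] shift(after turn) [12.9 26.7 98.1] turn [ -0.3    0.05 -18.71] F [-0.1  0.7  0.1] op 0.996 q [-0.29 -0.33  2.11 -0.    1.36 -1.86]
```

```bash
python3 -m jog '[{"grip":0.5,"x":0,"y":0,"z":0,"rx":0,"ry":0,"rz":-6.5},{"grip":0.5,"x":0,"y":0,"z":0,"rx":0,"ry":0,"rz":-6.5},{"grip":0.5,"x":0,"y":0,"z":0,"rx":-0.3,"ry":0,"rz":-5.7},{"grip":0.5,"x":6.5,"y":13,"z":20,"rx":0,"ry":0,"rz":0},{"grip":0.5,"x":6.4,"y":13.7,"z":25,"rx":0,"ry":0,"rz":0},{"grip":0.5,"x":0,"y":0,"z":25,"rx":0,"ry":0,"rz":0},{"grip":0.5,"x":0,"y":0,"z":28,"rx":0,"ry":0,"rz":0},{"grip":0.5,"x":0,"y":0,"z":0,"rx":0,"ry":0,"rz":0}]' 50;python3 -m jog '[{"grip":0.5,"x":0,"y":0,"z":0,"rx":0,"ry":0,"rz":0},{"grip":0.5,"x":0,"y":0,"z":0,"rx":0,"ry":0,"rz":0}]' >/dev/null; python3 go.py 443 0.2 132 108.8
python3 - <<'E'
from fit import *
s=snap('scene','scene2.png');w=snap('wrist','wrist2.png');s=ld('scene2');w=ld('wrist2')
for nm,cs in (('s',[s]),('w',[w]),('sw',[s,w])):
        p,f=fit_carrier(cs,'yellow',(.4525,.0034,.3275),pad=12);print(nm,p.round(4),round(f,3))
E
```

```text
time: 4.47
eef_pos: [0.4421, 0.0006, 0.3392]
tcp_rot: [0.582, 0.813, -0.002, -0.005]
contact_force: [-1.4, 0.2, -1.2]
opening: 0.5
t 4.63 grasp [4.446e+02 4.000e-01 1.915e+02] shift(after turn) [ 0.3 -1.6 59.5] turn [ 0.09  0.05 -0.02] F [ 0.8 -0.1  1.1] op 0.504 q [-0.23 -0.18  2.18  0.    1.15 -2.13]
s [0.4517 0.0041 0.3365] 0.131
w [0.4523 0.0032 0.3122] 0.064
sw [0.4526 0.0033 0.3278] 0.102
```

View pics/wrist2.png

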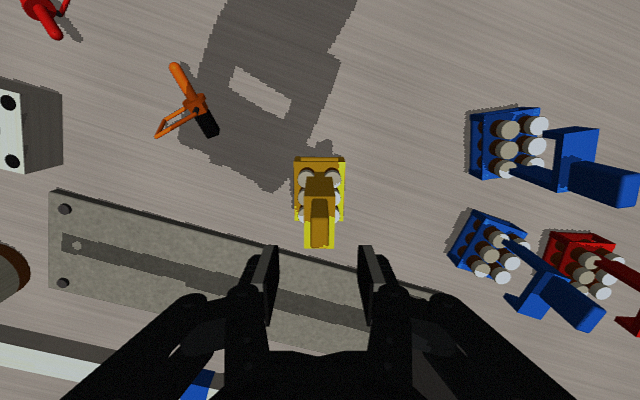

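```bash
python3 -m jog '[{"grip":0.5,"x":0,"y":-1.6,"z":20,"rx":0,"ry":0,"rz":0},{"grip":0.5,"x":0,"y":0,"z":20,"rx":0,"ry":0,"rz":0},{"grip":0.5,"x":0,"y":0,"z":19,"rx":0,"ry":0,"rz":0},{"grip":0.5,"x":0,"y":0,"z":0,"rx":0,"ry":0,"rz":0},{"grip":0.8,"x":0,"y":0,"z":0,"rx":0,"ry":0,"rz":0},{"grip":1,"x":0,"y":0,"z":0,"rx":0,"ry":0,"rz":0},{"grip":1,"x":0,"y":0,"z":0,"rx":0,"ry":0,"rz":0},{"grip":1,"x":0,"y":0,"z":0,"rx":0,"ry":0,"rz":0}]' 50;python3 -m jog '[{"grip":1,"x":0,"y":0,"z":0,"rx":0,"ry":0,"rz":0},{"grip":1,"x":0,"y":0,"z":0,"rx":0,"ry":0,"rz":0},{"grip":1,"x":0,"y":0,"z":0,"rx":0,"ry":0,"rz":0},{"grip":1,"x":0,"y":0,"z":0,"rx":0,"ry":0,"rz":0}]'; python3 go.py 443 0.2 132 108.8
python3 - <<'E'
from h import *
snap('scene','scene3.png');snap('wrist','wrist3.png')
E
```

```text
time: 5.4
eef_pos: [0.4431, 0.0007, 0.2884]
tcp_rot: [0.582, 0.813, 0.001, 0.002]
contact_force: [-0.4, -0.6, 3.7]
opening: 0.131
time: 5.73
eef_pos: [0.4432, 0.0007, 0.2884]
tcp_rot: [0.582, 0.813, 0.001, 0.002]
contact_force: [-0.3, -0.6, 6.6]
opening: 0.127
t 5.73 grasp [443.8   0.5 133.4] shift(after turn) [-0.  -0.9  1.4] turn [0.2  0.13 0.07] F [-0.3 -0.6  6.6] op 0.127 q [-0.23 -0.1   2.22 -0.    1.02 -2.13]
```

View pics/wrist3.png

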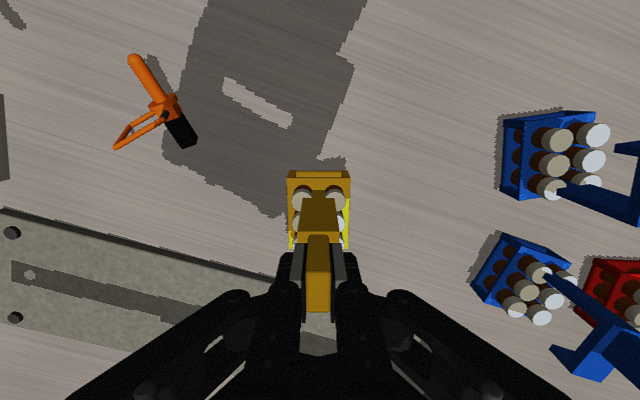

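```bash
python3 -m jog '[{"grip":1,"x":0,"y":0,"z":-15,"rx":0,"ry":0,"rz":0},{"grip":1,"x":0,"y":0,"z":-25,"rx":0,"ry":0,"rz":0},{"grip":1,"x":0,"y":0,"z":-25,"rx":0.2,"ry":0.1,"rz":0},{"grip":1,"x":0,"y":0,"z":-5,"rx":0,"ry":0,"rz":6},{"grip":1,"x":0,"y":0,"z":0,"rx":0,"ry":0,"rz":6},{"grip":1,"x":0,"y":0,"z":0,"rx":0,"ry":0,"rz":5.2},{"grip":1,"x":-20,"y":20,"z":0,"rx":0,"ry":0,"rz":0},{"grip":1,"x":-30,"y":25,"z":0,"rx":0,"ry":0,"rz":0}]' 50;python3 -m jog '[{"grip":1,"x":-30,"y":25,"z":0,"rx":0,"ry":0,"rz":0},{"grip":1,"x":-30,"y":20,"z":0,"rx":0,"ry":0,"rz":0},{"grip":1,"x":-20,"y":6,"z":0,"rx":0,"ry":0,"rz":0},{"grip":1,"x":-10,"y":0,"z":0,"rx":0,"ry":0,"rz":0},{"grip":1,"x":0,"y":0,"z":0,"rx":0,"ry":0,"rz":0},{"grip":1,"x":0,"y":0,"z":0,"rx":0,"ry":0,"rz":0},{"grip":1,"x":0,"y":0,"z":0,"rx":0,"ry":0,"rz":0}]'; python3 go.py 601.8 -138.4 201.5 91.55
python3 - <<'E'
from h import *
snap('scene','scene4.png');snap('wrist','wrist4.png');snap('top','top4.png')
E
```

```text
time: 6.5
eef_pos: [0.4879, -0.0465, 0.3555]
tcp_rot: [0.696, 0.718, -0.001, -0.002]
contact_force: [1.4, 0.5, -2.1]
opening: 0.128
time: 7.08
eef_pos: [0.5415, -0.1351, 0.3553]
tcp_rot: [0.697, 0.718, -0.001, -0.002]
contact_force: [0.5, 0.9, -1.1]
opening: 0.13
t 7.08 grasp [ 540.8 -134.9  200.3] shift(after turn) [-5.2 60.9 -1.2] turn [-0.27 -0.11  0.15] F [ 0.5  0.9 -1.1] op 0.13 q [-0.43  0.08  1.91 -0.    1.16 -2.03]
```

View pics/wrist4.png

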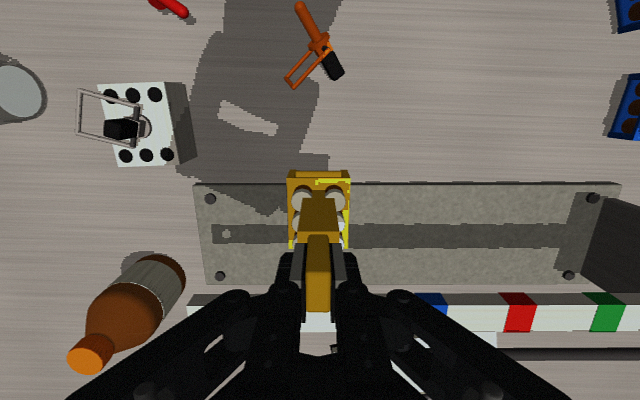

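View pics/scene4.png

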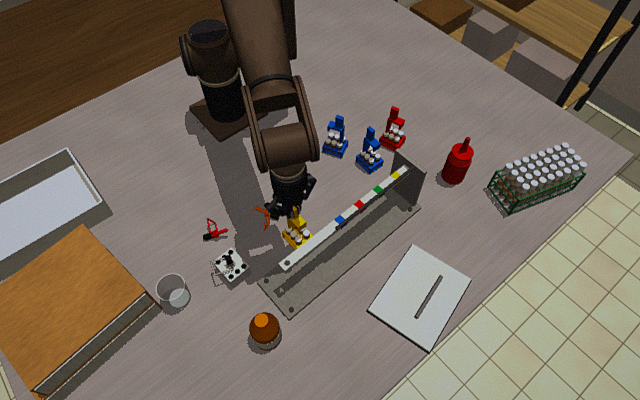

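```bash
cat > inhand.py <<'E'
# inhand.py col scene wrist z0 x y yaw
from fit import *
import sys
col=sys.argv[1];s=ld(sys.argv[2]);w=ld(sys.argv[3]);z0,x,y,yaw=[float(v) for v in sys.argv[4:8]]
for nm,cs in (('s',[s]),('w',[w]),('sw',[s,w])):
    p,f=fit_carrier(cs,col,(x,y,yaw),pad=10,z0=z0,dys=(-.05,.05),st=(.005,.08));print(nm,p.round(4),round(f,3))
F=[.6083,-.0332,.027]
m=[(p,BASK+HOOK,z0,(255,0,255)),(F,[box(-12,12,-196,222,133,147),box(-65,65,-240,240,0,12),box(-3,3,-183,-177,147,147),box(12,20,-45,222,160,168)],0,(255,0,255))]
cv2.imwrite('pics/o1.png',overlay(s,'',m)[200:660,400:1000]); cv2.imwrite('pics/o2.png',overlay(w,'',m)[200:,300:1280][:600,:800])
E
python3 inhand.py yellow scene4 wrist4 .067 .5502 -.135 .03
```

```text
s [ 0.5496 -0.1349  0.0082] 0.344
w [ 0.5489 -0.135   0.031 ] 0.231
sw [ 0.5489 -0.1348  0.0221] 0.289
```

View pics/o1.png

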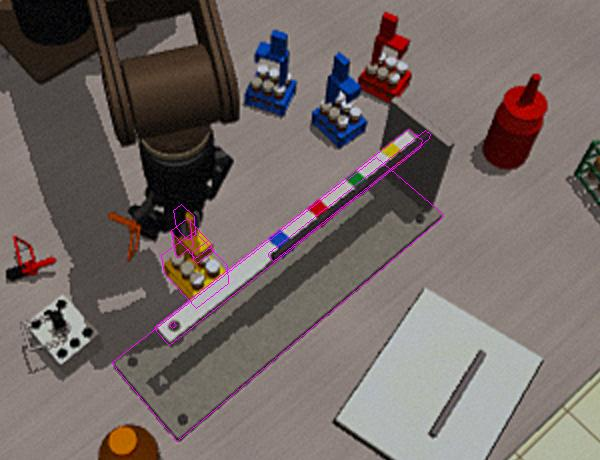

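View pics/o2.png

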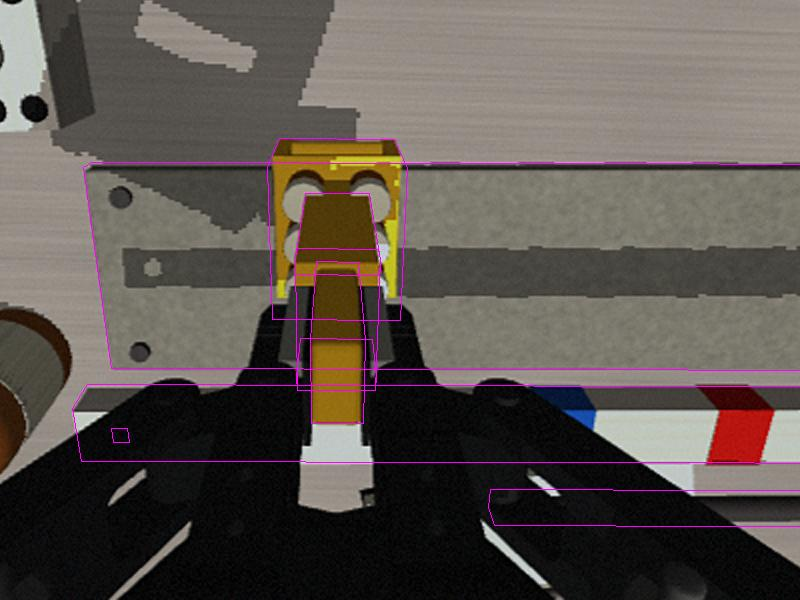

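```bash
python3 -m jog '[{"grip":1,"x":-2,"y":15,"z":-2,"rx":-0.2,"ry":-0.1,"rz":0},{"grip":1,"x":0,"y":15,"z":0,"rx":0,"ry":0,"rz":0},{"grip":1,"x":0,"y":15,"z":0,"rx":0,"ry":0,"rz":0},{"grip":1,"x":0,"y":10,"z":0,"rx":0,"ry":0,"rz":0},{"grip":1,"x":0,"y":6,"z":0,"rx":0,"ry":0,"rz":0},{"grip":1,"x":0,"y":0,"z":0,"rx":0,"ry":0,"rz":0},{"grip":1,"x":0,"y":0,"z":0,"rx":0,"ry":0,"rz":0}]'; python3 go.py 602.2 -138.4 180.4 91.55
python3 - <<'E'
from h import *
snap('scene','scene5.png');snap('wrist','wrist5.png')
E
python3 inhand.py yellow scene5 wrist5 .068 .6102 -.138 .027
```

```text
time: 7.82
eef_pos: [0.6031, -0.1361, 0.3574]
tcp_rot: [0.697, 0.718, -0.001, -0.0]
contact_force: [0.4, -0.6, -2.0]
opening: 0.133
t 7.82 grasp [ 602.9 -136.2  202.4] shift(after turn) [-2.2 -0.8 22. ] turn [-0.07  0.04  0.15] F [ 0.4 -0.6 -2. ] op 0.133 q [-0.39  0.21  1.76 -0.    1.17 -1.99]
s [ 0.6127 -0.1356 -0.0152] 0.378
w [ 0.6113 -0.1367  0.0238] 0.245
sw [ 0.6116 -0.1363  0.0378] 0.321
```

View pics/o1.png

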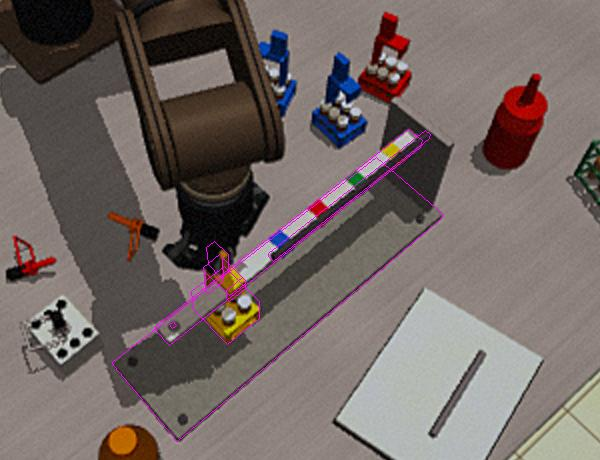

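```bash
python3 -m jog '[{"grip":1,"x":0,"y":-0.7,"z":10,"rx":0,"ry":0,"rz":0},{"grip":1,"x":0,"y":0,"z":8,"rx":0,"ry":0,"rz":0},{"grip":1,"x":0,"y":0,"z":0,"rx":0,"ry":0,"rz":0},{"grip":1,"x":0,"y":0,"z":0,"rx":0,"ry":0,"rz":0}]'; python3 go.py 602.2 -138.4 180.4 91.55;  python3 -m jog '[{"grip":1,"x":0,"y":0,"z":2,"rx":0,"ry":0,"rz":0},{"grip":1,"x":0,"y":0,"z":0,"rx":0,"ry":0,"rz":0},{"grip":1,"x":0,"y":0,"z":0,"rx":0,"ry":0,"rz":0}]' >/dev/null;python3 go.py 602.2 -138.4 180.4 91.55;python3 -m jog '[{"grip":1,"x":0,"y":0,"z":1,"rx":0,"ry":0,"rz":0},{"grip":1,"x":0,"y":0,"z":0,"rx":0,"ry":0,"rz":0},{"grip":1,"x":0,"y":0,"z":0,"rx":0,"ry":0,"rz":0}]' >/dev/null;python3 go.py 602.2 -138.4 180.4 91.55
```

```text
time: 8.25
eef_pos: [0.602, -0.1365, 0.338]
tcp_rot: [0.697, 0.717, -0.001, -0.001]
contact_force: [0.4, -0.2, -2.0]
opening: 0.134
t 8.25 grasp [ 601.5 -136.4  183. ] shift(after turn) [-2.   0.6  2.6] turn [-0.17 -0.02  0.1 ] F [ 0.4 -0.2 -2. ] op 0.134 q [-0.39  0.22  1.78 -0.    1.14 -1.99]
t 8.5 grasp [ 602.7 -136.7  182.8] shift(after turn) [-1.6 -0.5  2.4] turn [0.   0.06 0.11] F [ 0.2  0.2 -1.1] op 0.132 q [-0.39  0.22  1.78 -0.    1.14 -1.99]
t 8.75 grasp [ 602.6 -136.7  181.7] shift(after turn) [-1.7 -0.5  1.3] turn [0.   0.06 0.12] F [-1.   1.1 -2.8] op 0.135 q [-0.39  0.23  1.78 -0.    1.14 -1.99]
```

```bash
python3 -m jog '[{"grip":1,"x":10,"y":-0.5,"z":0.5,"rx":0,"ry":0,"rz":0.1},{"grip":1,"x":20,"y":0,"z":0,"rx":0,"ry":0,"rz":0},{"grip":1,"x":20,"y":0,"z":0,"rx":0,"ry":0,"rz":0},{"grip":1,"x":20,"y":0,"z":0,"rx":0,"ry":0,"rz":0},{"grip":1,"x":20,"y":0,"z":0,"rx":0,"ry":0,"rz":0},{"grip":1,"x":20,"y":0,"z":0,"rx":0,"ry":0,"rz":0},{"grip":1,"x":10,"y":0,"z":0,"rx":0,"ry":0,"rz":0},{"grip":1,"x":0,"y":0,"z":0,"rx":0,"ry":0,"rz":0}]'; python3 go.py 594.5 146.6 181.4 91.55; python3 -c "
from h import *
snap('scene','scene6.png')"
```

```text
time: 9.42
eef_pos: [0.5985, -0.0143, 0.336]
tcp_rot: [0.696, 0.718, -0.0, -0.0]
contact_force: [-0.9, -0.1, -1.6]
opening: 0.132
t 9.42 grasp [598.4 -14.4 181. ] shift(after turn) [161.    0.4  -0.4] turn [-0.02  0.02  0.17] F [-0.9 -0.1 -1.6] op 0.132 q [-0.19  0.19  1.83 -0.    1.13 -1.79]
```

View pics/scene6.png

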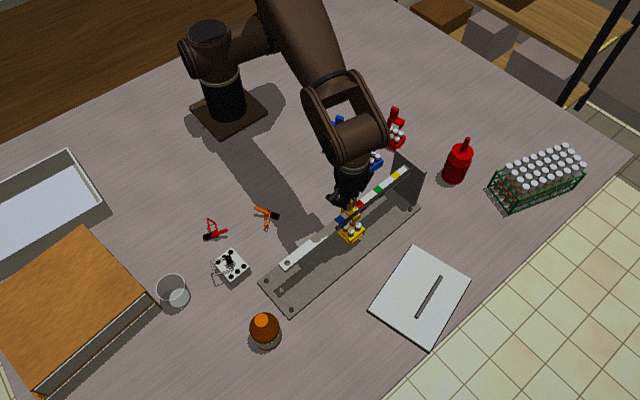

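```bash
python3 -m jog '[{"grip":1,"x":10,"y":0.3,"z":-0.3,"rx":0,"ry":0,"rz":0.2},{"grip":1,"x":20,"y":0,"z":0,"rx":0,"ry":0,"rz":0},{"grip":1,"x":25,"y":0,"z":0,"rx":0,"ry":0,"rz":0},{"grip":1,"x":25,"y":0,"z":0,"rx":0,"ry":0,"rz":0},{"grip":1,"x":25,"y":0,"z":0,"rx":0,"ry":0,"rz":0},{"grip":1,"x":25,"y":0,"z":0,"rx":0,"ry":0,"rz":0},{"grip":1,"x":20,"y":0,"z":0,"rx":0,"ry":0,"rz":0},{"grip":1,"x":10,"y":0,"z":0,"rx":0,"ry":0,"rz":0}]';python3 -m jog '[{"grip":1,"x":0,"y":0,"z":0,"rx":0,"ry":0,"rz":0},{"grip":1,"x":0,"y":0,"z":0,"rx":0,"ry":0,"rz":0}]'>/dev/null; python3 go.py 594.5 146.6 180.4 91.55; python3 - <<'E'
from h import *
snap('scene','scene7.png');snap('wrist','wrist7.png')
E
python3 inhand.py yellow scene7 wrist7 .0475 .6031 .147 .027
```

```text
time: 10.13
eef_pos: [0.5952, 0.1449, 0.3362]
tcp_rot: [0.698, 0.716, -0.0, 0.0]
contact_force: [0.2, -0.1, -1.4]
opening: 0.129
t 10.3 grasp [595.4 142.7 181.1] shift(after turn) [ 3.9 -0.8  0.7] turn [-0.01  0.1  -0.17] F [ 0.6 -0.3 -1.5] op 0.13 q [ 0.07  0.21  1.79 -0.    1.13 -1.52]
s [0.6047 0.1432 0.0451] 0.619
w [0.6034 0.1419 0.0223] 0.237
sw [0.6045 0.1426 0.0724] 0.437
```

View pics/o1.png

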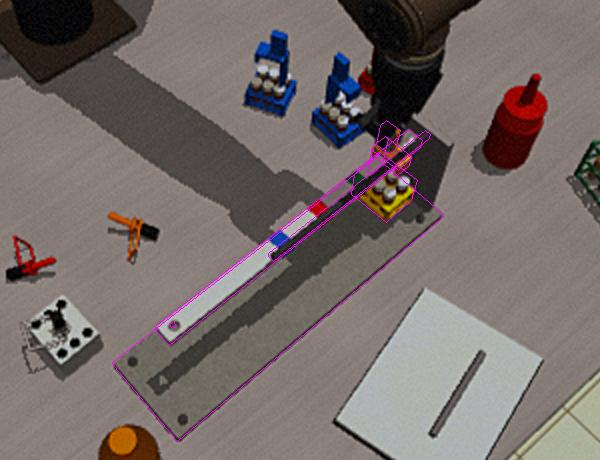

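View pics/o2.png

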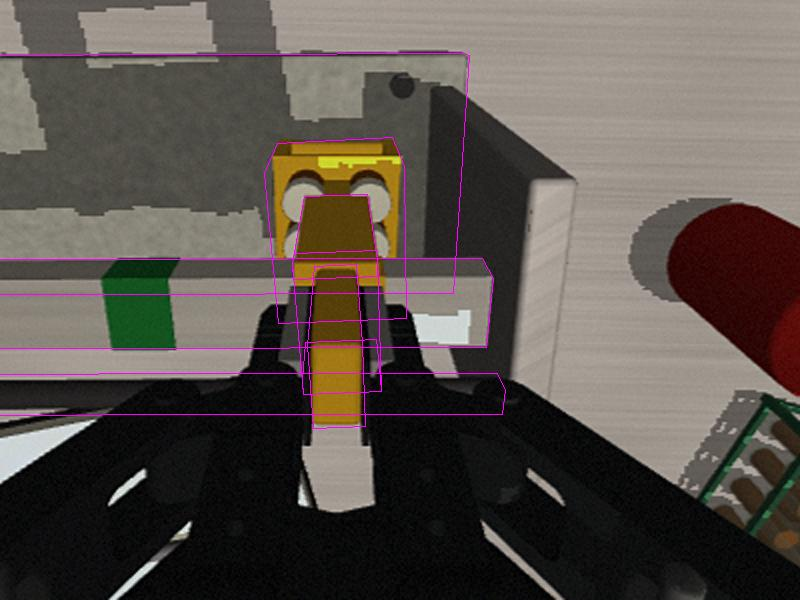

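```bash
python3 - <<'E'
from fit import *
for wn in ('wrist7','wrist5','wrist4'):
  w=ld(wn)
  for col in BY:
    m=cmask(w,col); n,l,st,ce=cv2.connectedComponentsWithStats(m)
    for i in range(1,n):
        if st[i,4]<150: continue
        X=onz(w,*ce[i],.147); F=np.array([.6083,-.0332]);a=.027
        d=X[:2]-F; fr=np.array([np.cos(a)*d[0]+np.sin(a)*d[1],-np.sin(a)*d[0]+np.cos(a)*d[1]])*1000
        if abs(fr[0])<16: print(wn,col,st[i],fr.round(1))
t=ld('top0')
for col in BY:
    m=cmask(t,col); n,l,st,ce=cv2.connectedComponentsWithStats(m)
    for i in range(1,n):
        if st[i,4]<20: continue
        X=onz(t,*ce[i],.147); F=np.array([.6083,-.0332]);a=.027
        d=X[:2]-F; fr=np.array([np.cos(a)*d[0]+np.sin(a)*d[1],-np.sin(a)*d[0]+np.cos(a)*d[1]])*1000
        if abs(fr[0])<16: print('top',col,st[i],fr.round(1))
E
```

```text
wrist7 green [ 201  229   38   46 1452] [ -3.7 115.1]
wrist7 red [  484   202   156   125 11163] [  4.7 327.4]
wrist7 red [  92  230   48   46 1491] [-3.4 50.7]
wrist7 blue [   0  230   38   47 1131] [ -2.8 -11.4]
wrist5 yellow [ 286  169   65  143 5000] [  -9.3 -103.6]
wrist5 green [619 225  21  34 509] [  1.2 110.2]
wrist5 red [ 519  218   44   41 1201] [-3.2 48.6]
wrist5 blue [ 428  218   37   41 1194] [ -2.9 -16. ]
wrist4 green [589 303  37  29 745] [ -0.9 114.8]
wrist4 red [ 499  293   38   39 1040] [-5.6 48. ]
wrist4 blue [415 293  33  22 368] [-15.3 -15.5]
top yellow [240 161   7  11  66] [ -1.9 179. ]
top green [264 160   7  10  54] [ -2.  114.2]
top red [289 159   5  10  49] [-1.1 49.3]
top blue [312 158   6  10  59] [ -1. -15.]
```

```bash
python3 -m jog '[{"grip":1,"x":4,"y":-0.5,"z":0.8,"rx":0,"ry":0,"rz":-0.2},{"grip":1,"x":0,"y":0,"z":0.5,"rx":0,"ry":0,"rz":0},{"grip":1,"x":0,"y":0,"z":0,"rx":0,"ry":0,"rz":0},{"grip":1,"x":0,"y":0,"z":0,"rx":0,"ry":0,"rz":0}]';python3 go.py 594.5 146.6 180.4 91.55;python3 -m jog '[{"grip":0.6,"x":0,"y":0,"z":0,"rx":0,"ry":0,"rz":0},{"grip":0.6,"x":0,"y":0,"z":0,"rx":0,"ry":0,"rz":0},{"grip":0.6,"x":0,"y":0,"z":0,"rx":0,"ry":0,"rz":0},{"grip":0.6,"x":0,"y":0,"z":-20,"rx":0,"ry":0,"rz":0},{"grip":0.6,"x":0,"y":0,"z":-30,"rx":0,"ry":0,"rz":0},{"grip":0.6,"x":0,"y":0,"z":-40,"rx":0,"ry":0,"rz":0},{"grip":0.6,"x":0,"y":0,"z":-40,"rx":0,"ry":0,"rz":0}]'; python3 - <<'E'
from h import *
snap('scene','scene8.png');snap('wrist','wrist8.png')
E
python3 inhand.py yellow scene8 wrist8 .047 .603 .1466 .027;python3 go.py 440 315 190 105
```

```text
time: 10.73
eef_pos: [0.5949, 0.1467, 0.3355]
tcp_rot: [0.698, 0.716, -0.0, 0.001]
contact_force: [-0.4, -1.5, 0.8]
opening: 0.134
t 10.73 grasp [595.1 146.4 180.5] shift(after turn) [ 0.2 -0.6  0.1] turn [ 0.05  0.1  -0.02] F [-0.4 -1.5  0.8] op 0.134 q [ 0.08  0.22  1.79 -0.    1.13 -1.52]
time: 11.32
eef_pos: [0.5943, 0.1477, 0.4649]
tcp_rot: [0.697, 0.717, -0.001, -0.001]
contact_force: [1.4, 1.2, -0.1]
opening: 0.4
s [0.6041 0.1475 0.015 ] 0.319
w [0.5974 0.1455 0.0129] 0.138
sw [0.6043 0.1463 0.0318] 0.256
t 11.42 grasp [598.  147.9 319.8] shift(after turn) [ 202.2 -109.3  129.8] turn [  0.93   0.09 -13.41] F [-0.2  0.7  0.6] op 0.395 q [ 0.08  0.1   1.66 -0.    1.36 -1.52]
```

View pics/o1.png

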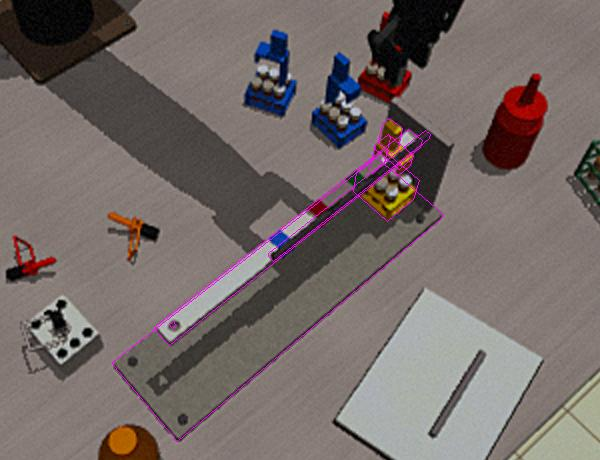

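View pics/wrist8.png

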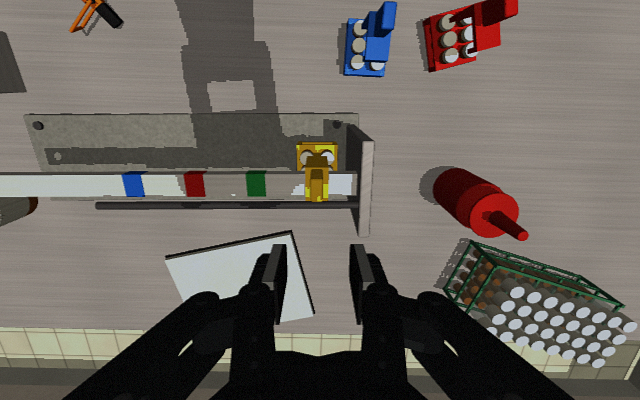

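```bash
python3 -m jog '[{"grip":0.5,"x":0,"y":0,"z":0,"rx":0,"ry":0,"rz":-6},{"grip":0.5,"x":0,"y":0,"z":0,"rx":0,"ry":0,"rz":-6},{"grip":0.5,"x":0,"y":0,"z":0,"rx":0,"ry":0,"rz":-4},{"grip":0.5,"x":0,"y":0,"z":0,"rx":0,"ry":0,"rz":0},{"grip":0.5,"x":0,"y":0,"z":0,"rx":0,"ry":0,"rz":0}]'>/dev/null; python3 go.py 431.6 311.9 225 107.5
```

```text
t 11.83 grasp [594.5 147.5 309.4] shift(after turn) [ 205.8 -105.9   84.4] turn [-0.05  0.03 -0.03] F [-0.3 -0.1  0.6] op 0.501 q [ 0.08  0.11  1.67 -0.    1.36 -1.8 ]
```

```bash
python3 -m jog '[{"grip":0.5,"x":20,"y":-10,"z":0,"rx":0,"ry":0,"rz":0},{"grip":0.5,"x":35,"y":-18,"z":0,"rx":0,"ry":0,"rz":0},{"grip":0.5,"x":35,"y":-18,"z":0,"rx":0,"ry":0,"rz":0},{"grip":0.5,"x":35,"y":-18,"z":0,"rx":0,"ry":0,"rz":0},{"grip":0.5,"x":35,"y":-18,"z":0,"rx":0,"ry":0,"rz":0},{"grip":0.5,"x":25,"y":-14,"z":30,"rx":0,"ry":0,"rz":0},{"grip":0.5,"x":20.8,"y":-9.9,"z":30,"rx":0,"ry":0,"rz":0},{"grip":0.5,"x":0,"y":0,"z":24,"rx":0,"ry":0,"rz":0}]'>/dev/null;python3 -m jog '[{"grip":0.5,"x":0,"y":0,"z":0,"rx":0,"ry":0,"rz":0},{"grip":0.5,"x":0,"y":0,"z":0,"rx":0,"ry":0,"rz":0},{"grip":0.5,"x":0,"y":0,"z":0,"rx":0,"ry":0,"rz":0}]'>/dev/null;  python3 go.py 431.6 311.9 132 107.5
cat > look.py <<'E'
# look.py n col x y yaw
from fit import *
import sys
n,col=sys.argv[1:3];p0=[float(v) for v in sys.argv[3:6]]
snap('scene',f'scene{n}.png');snap('wrist',f'wrist{n}.png');s=ld('scene'+n);w=ld('wrist'+n)
for nm,cs in (('s',[s]),('w',[w]),('sw',[s,w])):
    p,f=fit_carrier(cs,col,p0,pad=12);a=p[2];print(nm,p.round(4),round(f,3),'tab',(p[:2]-.01*np.array([np.cos(a),np.sin(a)])).round(4),'toolyaw',round(90+np.degrees(a),1))
m=[(p,BASK+HOOK,0,(255,0,255))]
cv2.imwrite('pics/o1.png',overlay(s,'',m)[100:560,500:1100]); cv2.imwrite('pics/o2.png',overlay(w,'',m)[200:,240:1040][:600,:800])
E
python3 look.py 9 red .4412 .3147 .3
```

```text
t 12.75 grasp [432.8 311.6 227.4] shift(after turn) [ 0.6 -1.  95.4] turn [ 0.12  0.04 -0.01] F [-0.2  0.1  1. ] op 0.502 q [ 0.43 -0.01  1.95 -0.    1.2  -1.44]
s [0.4406 0.315  0.3687] 0.206 tab [0.4313 0.3114] toolyaw 111.1
w [0.4416 0.3141 0.272 ] 0.075 tab [0.432  0.3114] toolyaw 105.6
sw [0.4414 0.3142 0.2861] 0.153 tab [0.4318 0.3114] toolyaw 106.4
```

View pics/o2.png

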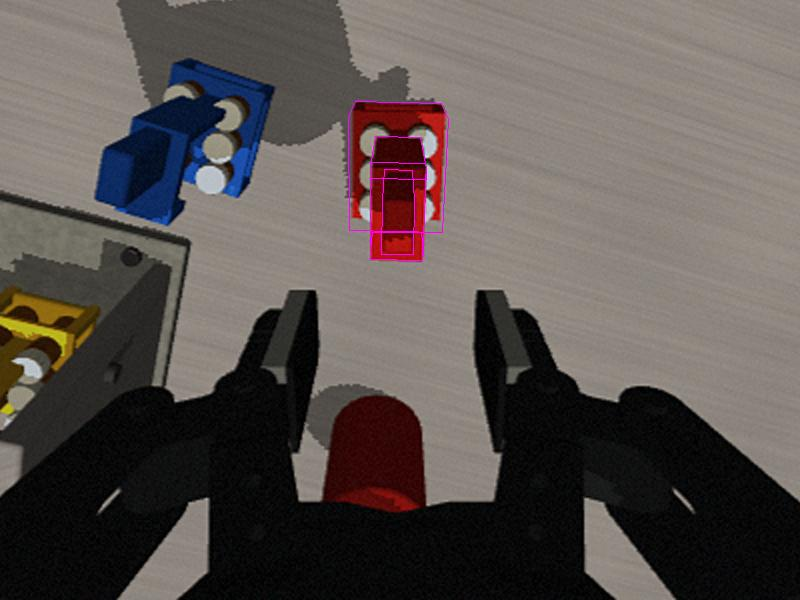

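View pics/o1.png

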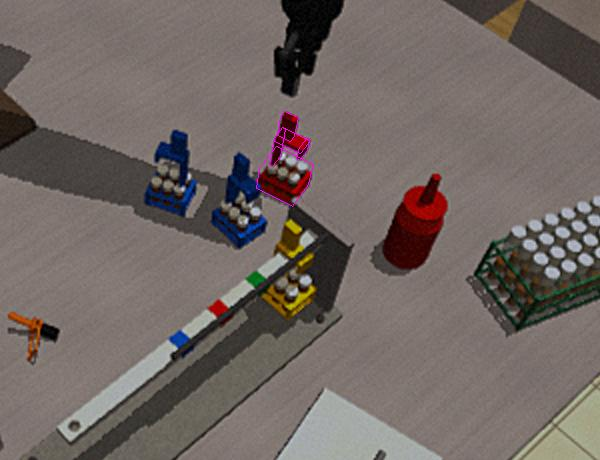

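```bash
python3 -m jog '[{"grip":0.5,"x":0,"y":-1,"z":20,"rx":0,"ry":0,"rz":1.2},{"grip":0.5,"x":0,"y":0,"z":30,"rx":0,"ry":0,"rz":0},{"grip":0.5,"x":0,"y":0,"z":25,"rx":0,"ry":0,"rz":0},{"grip":0.5,"x":0,"y":0,"z":19,"rx":0,"ry":0,"rz":0},{"grip":0.5,"x":0,"y":0,"z":0,"rx":0,"ry":0,"rz":0},{"grip":0.8,"x":0,"y":0,"z":0,"rx":0,"ry":0,"rz":0},{"grip":1,"x":0,"y":0,"z":0,"rx":0,"ry":0,"rz":0},{"grip":1,"x":0,"y":0,"z":0,"rx":0,"ry":0,"rz":0}]' 50;python3 -m jog '[{"grip":1,"x":0,"y":0,"z":0,"rx":0,"ry":0,"rz":0},{"grip":1,"x":0,"y":0,"z":0,"rx":0,"ry":0,"rz":0},{"grip":1,"x":0,"y":0,"z":0,"rx":0,"ry":0,"rz":0}]'; python3 go.py 431.8 311.4 132 106.2
```

```text
time: 13.52
eef_pos: [0.4318, 0.3116, 0.2895]
tcp_rot: [0.599, 0.8, 0.002, 0.001]
contact_force: [1.1, 0.4, -1.1]
opening: 0.136
time: 13.77
eef_pos: [0.4316, 0.3117, 0.2894]
tcp_rot: [0.599, 0.801, 0.002, 0.002]
contact_force: [0.2, -0.3, 7.2]
opening: 0.134
t 13.77 grasp [432.3 311.9 134.4] shift(after turn) [-0.3 -0.7  2.4] turn [0.28 0.01 0.16] F [ 0.2 -0.3  7.2] op 0.134 q [ 0.43  0.1   2.02 -0.    1.02 -1.42]
```

```bash
python3 -m jog '[{"grip":1,"x":0,"y":0,"z":-20,"rx":0,"ry":0,"rz":0},{"grip":1,"x":0,"y":0,"z":-35,"rx":0,"ry":0,"rz":0},{"grip":1,"x":0,"y":0,"z":-35,"rx":0,"ry":0,"rz":0},{"grip":1,"x":0,"y":0,"z":-35,"rx":0,"ry":0,"rz":0},{"grip":1,"x":0,"y":0,"z":-35,"rx":0,"ry":0,"rz":0},{"grip":1,"x":0,"y":0,"z":-25,"rx":0,"ry":0,"rz":5},{"grip":1,"x":0,"y":0,"z":0,"rx":0,"ry":0,"rz":5},{"grip":1,"x":0,"y":0,"z":0,"rx":0,"ry":0,"rz":4.8}]' 50;python3 -m jog '[{"grip":1,"x":-15,"y":0,"z":0,"rx":0,"ry":0,"rz":0},{"grip":1,"x":-30,"y":0,"z":0,"rx":0,"ry":0,"rz":0},{"grip":1,"x":-30,"y":0,"z":0,"rx":0,"ry":0,"rz":0},{"grip":1,"x":-35,"y":5,"z":0,"rx":0,"ry":0,"rz":0},{"grip":1,"x":-35,"y":5,"z":0,"rx":0,"ry":0,"rz":0},{"grip":1,"x":-35,"y":10,"z":0,"rx":0,"ry":0,"rz":0},{"grip":1,"x":-35,"y":10,"z":0,"rx":0,"ry":0,"rz":0},{"grip":1,"x":-35,"y":10,"z":0,"rx":0,"ry":0,"rz":0}]';python3 -m jog '[{"grip":1,"x":-35,"y":10,"z":0,"rx":0,"ry":0,"rz":0},{"grip":1,"x":-35,"y":10,"z":0,"rx":0,"ry":0,"rz":0},{"grip":1,"x":-35,"y":10,"z":0,"rx":0,"ry":0,"rz":0},{"grip":1,"x":-35,"y":10,"z":20,"rx":0,"ry":0,"rz":0},{"grip":1,"x":-33,"y":10,"z":25,"rx":0,"ry":0,"rz":0},{"grip":1,"x":-20,"y":5,"z":25,"rx":0,"ry":0,"rz":0},{"grip":1,"x":-10,"y":0,"z":20,"rx":0,"ry":0,"rz":0},{"grip":1,"x":0,"y":0,"z":0,"rx":0,"ry":0,"rz":0}]'
python3 -m jog '[{"grip":1,"x":0,"y":0,"z":0,"rx":0,"ry":0,"rz":0},{"grip":1,"x":0,"y":0,"z":0,"rx":0,"ry":0,"rz":0}]' >/dev/null; python3 go.py 601.7 -138.4 202.4 91.55;python3 -c "
from h import *
snap('scene','scene10.png')"
```

```text
time: 14.43
eef_pos: [0.4305, 0.3115, 0.4746]
tcp_rot: [0.699, 0.715, 0.002, 0.001]
contact_force: [0.3, -0.1, -2.2]
opening: 0.134
time: 15.1
eef_pos: [0.4771, 0.0611, 0.4717]
tcp_rot: [0.697, 0.717, -0.001, 0.0]
contact_force: [0.6, 0.9, -1.2]
opening: 0.132
time: 15.77
eef_pos: [0.5363, -0.1397, 0.3765]
tcp_rot: [0.698, 0.716, -0.003, -0.005]
contact_force: [-1.4, 0.8, -3.5]
opening: 0.131
t 15.93 grasp [ 538.  -137.8  228.9] shift(after turn) [-2.3 63.6 26.5] turn [0.06 0.06 0.04] F [ 0.4  0.3 -1.4] op 0.135 q [-0.43  0.04  1.89 -0.    1.21 -2.03]
```

View pics/scene10.png

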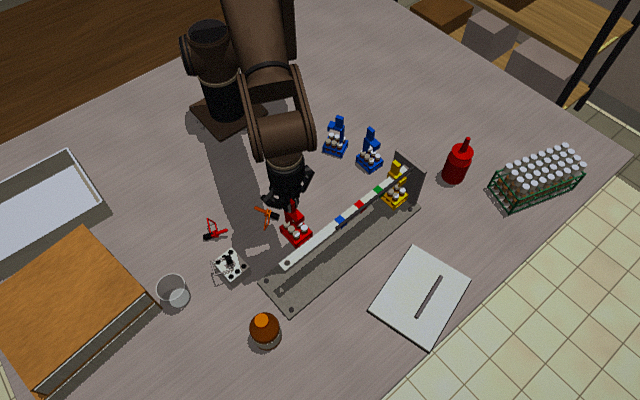

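```bash
python3 -m jog '[{"grip":1,"x":-2,"y":0,"z":15,"rx":0,"ry":0,"rz":0},{"grip":1,"x":0,"y":0,"z":11.5,"rx":0,"ry":0,"rz":0},{"grip":1,"x":0,"y":15,"z":0,"rx":0,"ry":0,"rz":0},{"grip":1,"x":0,"y":17,"z":0,"rx":0,"ry":0,"rz":0},{"grip":1,"x":0,"y":17,"z":0,"rx":0,"ry":0,"rz":0},{"grip":1,"x":0,"y":10,"z":0,"rx":0,"ry":0,"rz":0},{"grip":1,"x":0,"y":4.6,"z":0,"rx":0,"ry":0,"rz":0},{"grip":1,"x":0,"y":0,"z":0,"rx":0,"ry":0,"rz":0}]' >/dev/null;python3 -m jog '[{"grip":1,"x":0,"y":0,"z":0,"rx":0,"ry":0,"rz":0},{"grip":1,"x":0,"y":0,"z":0,"rx":0,"ry":0,"rz":0}]' >/dev/null; python3 go.py 601.7 -138.4 181.9 91.55;python3 - <<'E'
from h import *
snap('scene','scene11.png');snap('wrist','wrist11.png')
E
python3 inhand.py red scene11 wrist11 .0685 .6112 -.138 .027
```

```text
t 16.82 grasp [ 600.7 -138.4  201.1] shift(after turn) [-0.   1.  19.2] turn [-0.05  0.04  0.02] F [-0.4 -1.  -1.5] op 0.127 q [-0.39  0.2   1.77 -0.    1.17 -1.99]
s [ 0.6105 -0.1381 -0.0478] 0.421
w [ 0.6074 -0.1384  0.077 ] 0.288
sw [ 0.6099 -0.1386  0.0282] 0.369
```

View pics/o1.png

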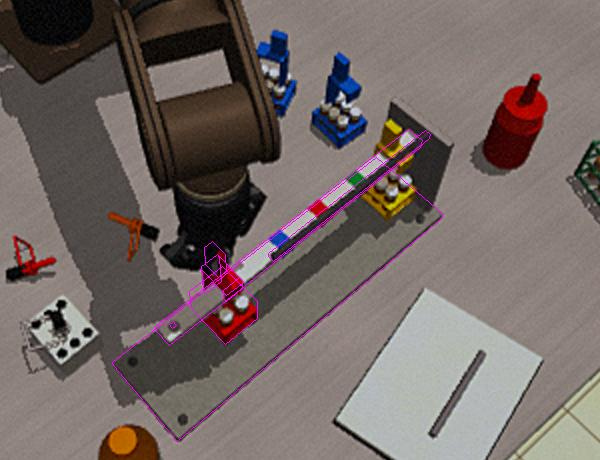

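View pics/o2.png

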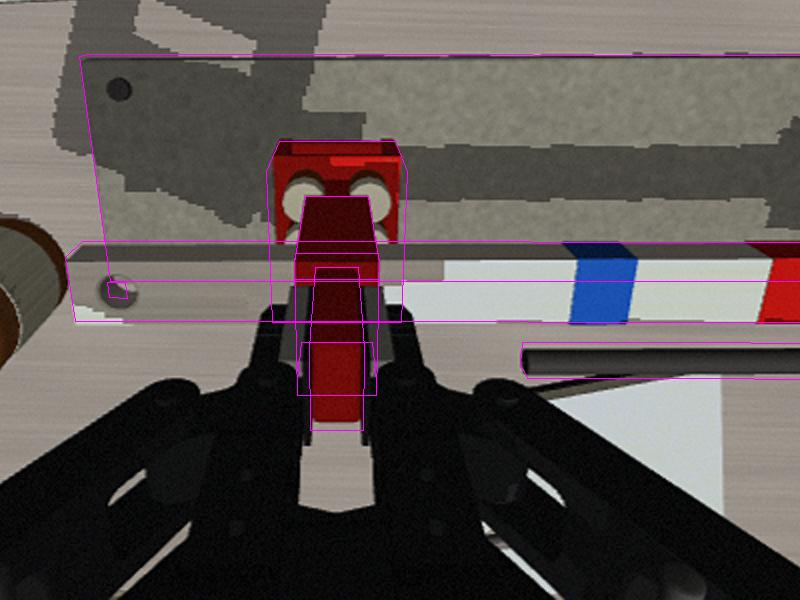

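```bash
python3 -m jog '[{"grip":1,"x":0,"y":1,"z":8,"rx":0,"ry":0,"rz":0},{"grip":1,"x":0,"y":0,"z":8,"rx":0,"ry":0,"rz":0},{"grip":1,"x":0,"y":0,"z":3.2,"rx":0,"ry":0,"rz":0},{"grip":1,"x":0,"y":0,"z":0,"rx":0,"ry":0,"rz":0},{"grip":1,"x":0,"y":0,"z":0,"rx":0,"ry":0,"rz":0}]';python3 go.py 597.7 16.6 181.9 91.55;  python3 -m jog '[{"grip":1,"x":10,"y":0,"z":0,"rx":0,"ry":0,"rz":0},{"grip":1,"x":20,"y":0,"z":0,"rx":0,"ry":0,"rz":0},{"grip":1,"x":25,"y":0,"z":0,"rx":0,"ry":0,"rz":0},{"grip":1,"x":25,"y":0,"z":0,"rx":0,"ry":0,"rz":0},{"grip":1,"x":25,"y":0,"z":0,"rx":0,"ry":0,"rz":0},{"grip":1,"x":25,"y":0,"z":0,"rx":0,"ry":0,"rz":0},{"grip":1,"x":20,"y":0,"z":0,"rx":0,"ry":0,"rz":0},{"grip":1,"x":0,"y":0,"z":0,"rx":0,"ry":0,"rz":0}]';python3 -m jog '[{"grip":1,"x":0,"y":0,"z":0,"rx":0,"ry":0,"rz":0},{"grip":1,"x":0,"y":0,"z":0,"rx":0,"ry":0,"rz":0}]' >/dev/null; python3 go.py 597.7 16.6 181.4 91.55
```

```text
time: 17.33
eef_pos: [0.6021, -0.1385, 0.3366]
tcp_rot: [0.697, 0.717, -0.001, -0.0]
contact_force: [-1.0, 0.7, -0.5]
opening: 0.131
t 17.33 grasp [ 601.9 -138.6  181.6] shift(after turn) [155.2   0.   -0.3] turn [-0.09  0.03  0.01] F [-1.   0.7 -0.5] op 0.131 q [-0.39  0.23  1.78 -0.    1.14 -1.99]
time: 18.0
eef_pos: [0.5978, 0.0153, 0.3366]
tcp_rot: [0.696, 0.718, 0.0, -0.0]
contact_force: [0.5, 0.1, -1.1]
opening: 0.128
t 18.17 grasp [598.1  11.4 181.6] shift(after turn) [ 5.2 -0.3  0.2] turn [-0.02  0.06  0.04] F [-0.6  0.  -1.6] op 0.131 q [-0.15  0.18  1.83 -0.    1.13 -1.75]
```

Nudge, lower, and release, then check.

```bash
python3 -m jog '[{"grip":1,"x":5.2,"y":-0.3,"z":0.8,"rx":0,"ry":0,"rz":0},{"grip":1,"x":0,"y":0,"z":0.5,"rx":0,"ry":0,"rz":0},{"grip":1,"x":0,"y":0,"z":0,"rx":0,"ry":0,"rz":0},{"grip":1,"x":0,"y":0,"z":0,"rx":0,"ry":0,"rz":0}]';python3 go.py 597.7 16.6 180.4 91.55;python3 -m jog '[{"grip":0.6,"x":0,"y":0,"z":0,"rx":0,"ry":0,"rz":0},{"grip":0.6,"x":0,"y":0,"z":0,"rx":0,"ry":0,"rz":0},{"grip":0.6,"x":0,"y":0,"z":0,"rx":0,"ry":0,"rz":0},{"grip":0.6,"x":0,"y":0,"z":-20,"rx":0,"ry":0,"rz":0},{"grip":0.6,"x":0,"y":0,"z":-30,"rx":0,"ry":0,"rz":0},{"grip":0.6,"x":0,"y":0,"z":-30,"rx":0,"ry":0,"rz":0},{"grip":0.6,"x":0,"y":0,"z":-20,"rx":0,"ry":0,"rz":0},{"grip":0.6,"x":0,"y":0,"z":0,"rx":0,"ry":0,"rz":0}]';python3 -m jog '[{"grip":0.5,"x":0,"y":0,"z":0,"rx":0,"ry":0,"rz":0},{"grip":0.5,"x":0,"y":0,"z":0,"rx":0,"ry":0,"rz":0}]' >/dev/null; python3 - <<'E'
from h import *
snap('scene','scene12.png');snap('wrist','wrist12.png')
E
python3 inhand.py red scene12 wrist12 .047 .607 .0166 .027;python3 go.py 444.9 206 225 87.5
```

```text
time: 18.5
eef_pos: [0.5982, 0.0159, 0.3365]
tcp_rot: [0.698, 0.716, -0.0, 0.001]
contact_force: [-0.7, -1.9, 3.7]
opening: 0.135
t 18.5 grasp [598.4  15.7 181.5] shift(after turn) [ 1.  -0.7  1.1] turn [ 0.08  0.1  -0.04] F [-0.7 -1.9  3.7] op 0.135 q [-0.14  0.18  1.83 -0.    1.13 -1.74]
time: 19.17
eef_pos: [0.5986, 0.0168, 0.4416]
tcp_rot: [0.697, 0.717, 0.003, 0.004]
contact_force: [0.6, -0.5, 0.5]
opening: 0.396
s [0.6073 0.0164 0.0334] 0.34
w [0.6036 0.015  0.0406] 0.144
sw [0.6073 0.0154 0.0319] 0.253
t 19.43 grasp [596.8  16.8 277.9] shift(after turn) [ 182.4 -160.    52.9] turn [-0.25  0.01  4.06] F [ 0.   0.3 -0.9] op 0.501 q [-0.14  0.1   1.74 -0.    1.31 -1.74]
```

View pics/scene12.png

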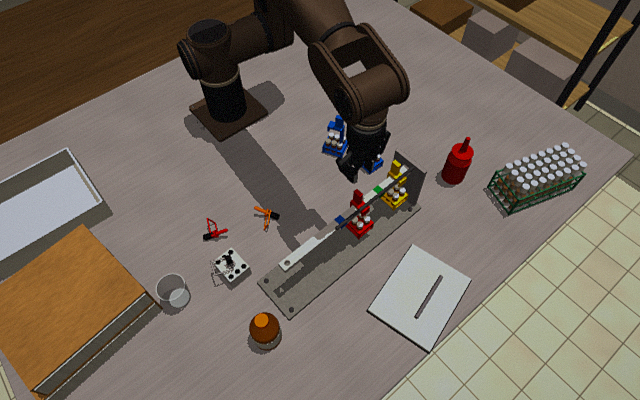

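View pics/wrist12.png

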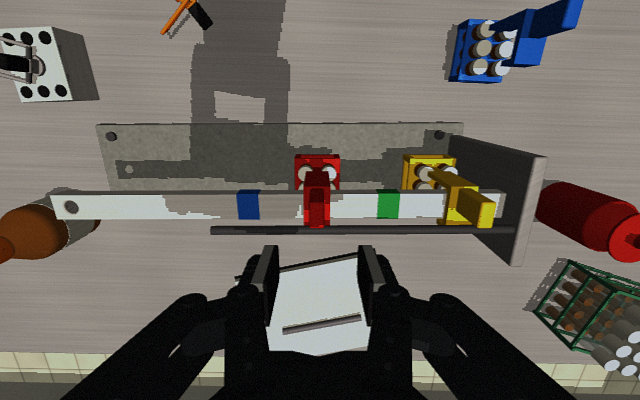

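```bash
python3 -m jog '[{"grip":0.5,"x":10,"y":-10,"z":0,"rx":0,"ry":0,"rz":3.3},{"grip":0.5,"x":30,"y":-25,"z":0,"rx":0,"ry":0,"rz":0},{"grip":0.5,"x":30,"y":-27,"z":0,"rx":0,"ry":0,"rz":0},{"grip":0.5,"x":30,"y":-27,"z":0,"rx":0,"ry":0,"rz":0},{"grip":0.5,"x":30,"y":-27,"z":0,"rx":0,"ry":0,"rz":0},{"grip":0.5,"x":30,"y":-27,"z":20,"rx":0,"ry":0,"rz":0},{"grip":0.5,"x":22,"y":-17,"z":20,"rx":0,"ry":0,"rz":0},{"grip":0.5,"x":0,"y":0,"z":12,"rx":0,"ry":0,"rz":0}]'>/dev/null;python3 -m jog '[{"grip":0.5,"x":0,"y":0,"z":0,"rx":0,"ry":0,"rz":0},{"grip":0.5,"x":0,"y":0,"z":0,"rx":0,"ry":0,"rz":0},{"grip":0.5,"x":0,"y":0,"z":0,"rx":0,"ry":0,"rz":0}]'>/dev/null;  python3 look.py 13 blue .455 .206 -.03; python3 go.py 444.9 206 132 88.3
```

```text
s [ 0.454   0.2074 -0.0339] 0.284 tab [0.444  0.2078] toolyaw 88.1
w [ 0.4549  0.2056 -0.037 ] 0.087 tab [0.4449 0.206 ] toolyaw 87.9
sw [ 0.4549  0.2057 -0.0081] 0.191 tab [0.4449 0.2058] toolyaw 89.5
t 20.45 grasp [446.2 199.7 231. ] shift(after turn) [ 6.2 -1.5 99. ] turn [ 0.1   0.04 -0.14] F [ 0.9 -0.5 -0.1] op 0.496 q [ 0.21 -0.12  2.04 -0.    1.21 -1.32]
```

View pics/o2.png

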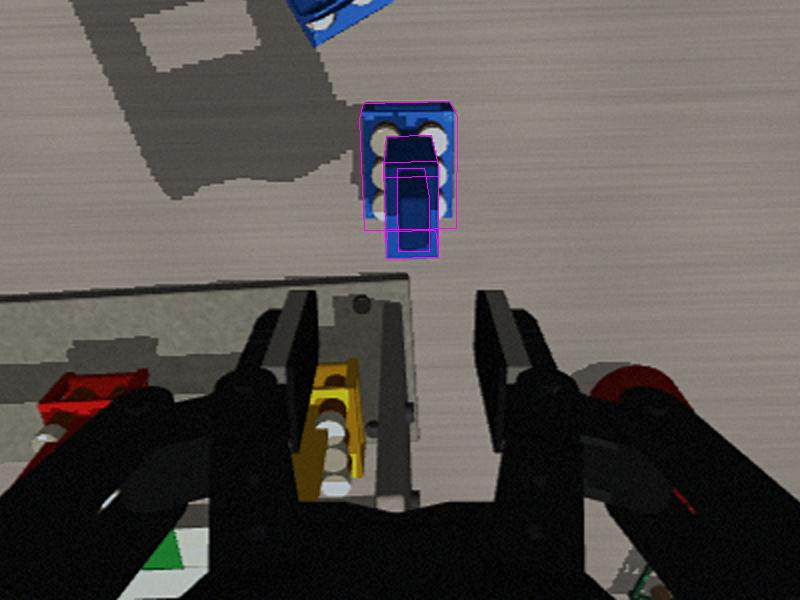

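View pics/o1.png

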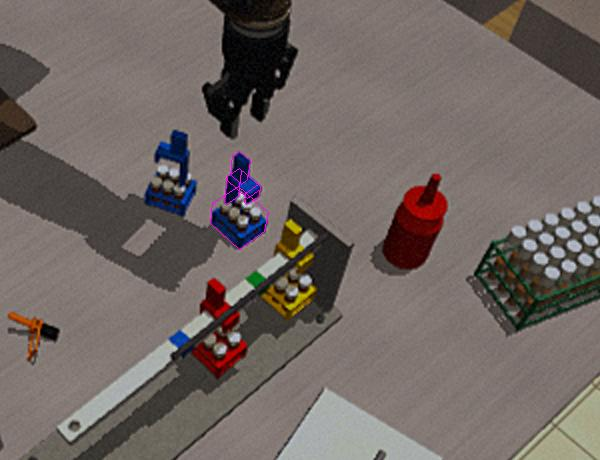

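```bash
python3 -m jog '[{"grip":0.5,"x":6.3,"y":-1.4,"z":10,"rx":0,"ry":0,"rz":0.1},{"grip":0.5,"x":0,"y":0,"z":30,"rx":0,"ry":0,"rz":0},{"grip":0.5,"x":0,"y":0,"z":30,"rx":0,"ry":0,"rz":0},{"grip":0.5,"x":0,"y":0,"z":27,"rx":0,"ry":0,"rz":0},{"grip":0.5,"x":0,"y":0,"z":0,"rx":0,"ry":0,"rz":0},{"grip":0.8,"x":0,"y":0,"z":0,"rx":0,"ry":0,"rz":0},{"grip":1,"x":0,"y":0,"z":0,"rx":0,"ry":0,"rz":0},{"grip":1,"x":0,"y":0,"z":0,"rx":0,"ry":0,"rz":0}]' 50;python3 -m jog '[{"grip":1,"x":0,"y":0,"z":0,"rx":0,"ry":0,"rz":0},{"grip":1,"x":0,"y":0,"z":0,"rx":0,"ry":0,"rz":0},{"grip":1,"x":0,"y":0,"z":0,"rx":0,"ry":0,"rz":0}]'; python3 go.py 444.9 206 132 88.1
```

```text
time: 21.12
eef_pos: [0.4446, 0.207, 0.2901]
tcp_rot: [0.718, 0.696, 0.001, 0.001]
contact_force: [0.5, -0.7, -0.7]
opening: 0.134
time: 21.37
eef_pos: [0.4444, 0.207, 0.29]
tcp_rot: [0.718, 0.696, 0.001, 0.001]
contact_force: [-0.7, -0.7, 4.9]
opening: 0.129
t 21.37 grasp [445.1 207.  135.1] shift(after turn) [-1.  -0.2  3.1] turn [ 0.24 -0.    0.06] F [-0.7 -0.7  4.9] op 0.129 q [ 0.23  0.01  2.12 -0.    1.02 -1.31]
```

```bash
python3 -m jog '[{"grip":1,"x":0,"y":0,"z":-20,"rx":0,"ry":0,"rz":0},{"grip":1,"x":0,"y":0,"z":-35,"rx":0,"ry":0,"rz":0},{"grip":1,"x":0,"y":0,"z":-30,"rx":0,"ry":0,"rz":0},{"grip":1,"x":0,"y":0,"z":-15,"rx":0,"ry":0,"rz":-3.6},{"grip":1,"x":-15,"y":0,"z":0,"rx":0,"ry":0,"rz":0},{"grip":1,"x":-35,"y":0,"z":0,"rx":0,"ry":0,"rz":0},{"grip":1,"x":-35,"y":0,"z":0,"rx":0,"ry":0,"rz":0},{"grip":1,"x":-35,"y":5,"z":0,"rx":0,"ry":0,"rz":0}]' 50;python3 -m jog '[{"grip":1,"x":-35,"y":5,"z":0,"rx":0,"ry":0,"rz":0},{"grip":1,"x":-35,"y":5,"z":0,"rx":0,"ry":0,"rz":0},{"grip":1,"x":-35,"y":10,"z":0,"rx":0,"ry":0,"rz":0},{"grip":1,"x":-35,"y":15,"z":0,"rx":0,"ry":0,"rz":0},{"grip":1,"x":-35,"y":15,"z":0,"rx":0,"ry":0,"rz":0},{"grip":1,"x":-30,"y":20,"z":15,"rx":0,"ry":0,"rz":0},{"grip":1,"x":-20,"y":10,"z":15,"rx":0,"ry":0,"rz":0},{"grip":1,"x":0,"y":0,"z":0,"rx":0,"ry":0,"rz":0}]'
python3 -m jog '[{"grip":1,"x":0,"y":0,"z":0,"rx":0,"ry":0,"rz":0},{"grip":1,"x":0,"y":0,"z":0,"rx":0,"ry":0,"rz":0}]' >/dev/null; python3 go.py 602 -138.4 203 91.55
```

```text
time: 22.03
eef_pos: [0.4512, 0.0864, 0.3878]
tcp_rot: [0.695, 0.719, -0.001, -0.0]
contact_force: [0.4, 1.0, -1.3]
opening: 0.131
time: 22.7
eef_pos: [0.5395, -0.1386, 0.3546]
tcp_rot: [0.698, 0.717, -0.002, -0.002]
contact_force: [-1.5, 0.3, -2.1]
opening: 0.133
t 22.87 grasp [ 538.6 -134.9  202.9] shift(after turn) [-5.2 63.3 -0.1] turn [-0.08 -0.    0.21] F [ 0.1  0.4 -1.2] op 0.137 q [-0.43  0.07  1.92 -0.    1.16 -2.03]
```

```bash
python3 -m jog '[{"grip":1,"x":-5,"y":10,"z":-0.5,"rx":0,"ry":0,"rz":0.2},{"grip":1,"x":0,"y":17,"z":0,"rx":0,"ry":0,"rz":0},{"grip":1,"x":0,"y":17,"z":0,"rx":0,"ry":0,"rz":0},{"grip":1,"x":0,"y":12,"z":0,"rx":0,"ry":0,"rz":0},{"grip":1,"x":0,"y":7.3,"z":0,"rx":0,"ry":0,"rz":0},{"grip":1,"x":0,"y":0,"z":0,"rx":0,"ry":0,"rz":0},{"grip":1,"x":0,"y":0,"z":0,"rx":0,"ry":0,"rz":0}]' >/dev/null;python3 -m jog '[{"grip":1,"x":0,"y":0,"z":0,"rx":0,"ry":0,"rz":0},{"grip":1,"x":0,"y":0,"z":0,"rx":0,"ry":0,"rz":0}]' >/dev/null; python3 go.py 602 -138.4 182.6 91.55;python3 - <<'E'
from h import *
snap('scene','scene14.png');snap('wrist','wrist14.png')
E
python3 inhand.py blue scene14 wrist14 .068 .6115 -.138 .027
```

```text
t 23.62 grasp [ 601.9 -138.4  203.8] shift(after turn) [-0.   0.1 21.2] turn [-0.03  0.05  0.02] F [ 0.7  0.1 -1.3] op 0.134 q [-0.39  0.2   1.76 -0.    1.18 -1.99]
s [ 0.6112 -0.1374 -0.0015] 0.428
w [ 0.6112 -0.1389  0.0289] 0.256
sw [ 0.6113 -0.1382  0.0528] 0.352
```

View pics/o2.png

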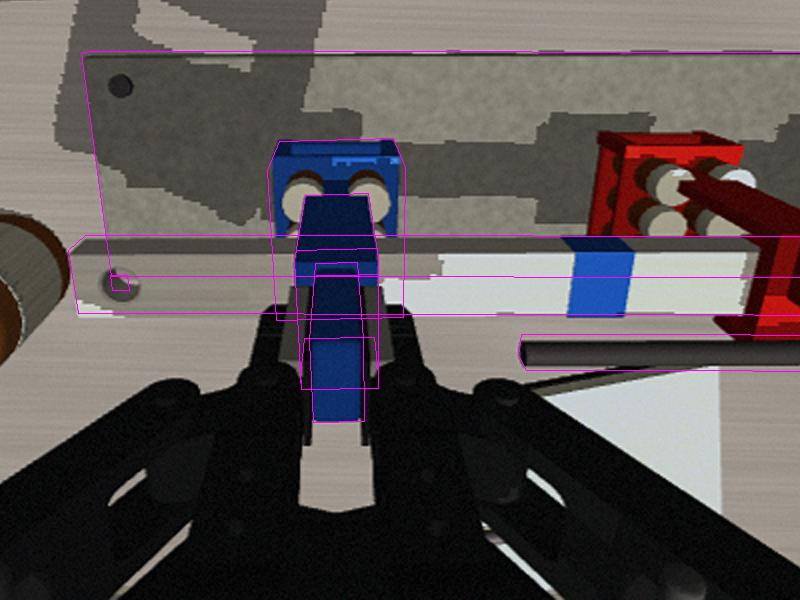

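View pics/o1.png

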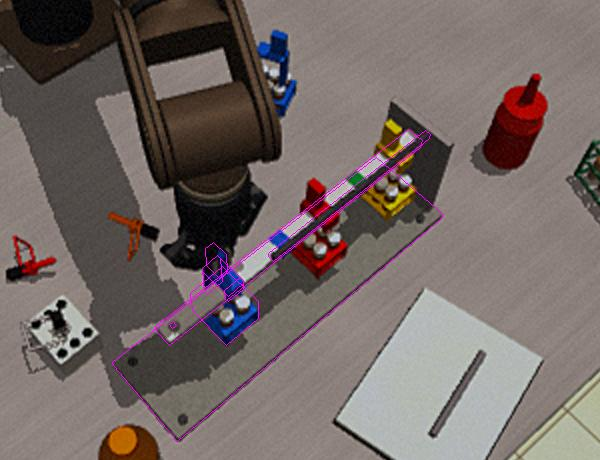

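```bash
python3 -m jog '[{"grip":1,"x":0,"y":0,"z":8,"rx":0,"ry":0,"rz":0},{"grip":1,"x":0,"y":0,"z":8,"rx":0,"ry":0,"rz":0},{"grip":1,"x":0,"y":0,"z":5.2,"rx":0,"ry":0,"rz":0},{"grip":1,"x":0,"y":0,"z":0,"rx":0,"ry":0,"rz":0},{"grip":1,"x":0,"y":0,"z":0,"rx":0,"ry":0,"rz":0}]';python3 go.py 599.4 -48.3 182.6 91.55;  python3 -m jog '[{"grip":1,"x":10,"y":0,"z":0,"rx":0,"ry":0,"rz":0},{"grip":1,"x":20,"y":0,"z":0,"rx":0,"ry":0,"rz":0},{"grip":1,"x":20,"y":0,"z":0,"rx":0,"ry":0,"rz":0},{"grip":1,"x":20,"y":0,"z":0,"rx":0,"ry":0,"rz":0},{"grip":1,"x":15,"y":0,"z":0,"rx":0,"ry":0,"rz":0},{"grip":1,"x":0,"y":0,"z":0,"rx":0,"ry":0,"rz":0},{"grip":1,"x":0,"y":0,"z":0,"rx":0,"ry":0,"rz":0},{"grip":1,"x":0,"y":0,"z":0,"rx":0,"ry":0,"rz":0}]'; python3 go.py 599.4 -48.3 182.1 91.55
```

```text
time: 24.13
eef_pos: [0.6024, -0.1387, 0.337]
tcp_rot: [0.697, 0.717, -0.001, -0.0]
contact_force: [-0.5, -0.6, 0.8]
opening: 0.129
t 24.13 grasp [ 602.2 -138.8  182. ] shift(after turn) [90.5 -0.4 -0.6] turn [-0.08  0.04  0.01] F [-0.5 -0.6  0.8] op 0.129 q [-0.39  0.23  1.78 -0.    1.14 -1.99]
time: 24.8
eef_pos: [0.6002, -0.0537, 0.3371]
tcp_rot: [0.697, 0.717, -0.001, 0.0]
contact_force: [1.4, -0.5, -1.6]
opening: 0.129
t 24.8 grasp [600.1 -53.9 182.1] shift(after turn) [ 5.6 -0.6 -0. ] turn [-0.04  0.06  0.03] F [ 1.4 -0.5 -1.6] op 0.129 q [-0.26  0.19  1.82 -0.    1.13 -1.86]
```

```bash
python3 -m jog '[{"grip":1,"x":6,"y":-0.6,"z":0.3,"rx":0,"ry":0,"rz":0},{"grip":1,"x":0,"y":0,"z":0.5,"rx":0,"ry":0,"rz":0},{"grip":1,"x":0,"y":0,"z":0,"rx":0,"ry":0,"rz":0},{"grip":1,"x":0,"y":0,"z":0,"rx":0,"ry":0,"rz":0}]';python3 go.py 599.4 -48.3 182.1 91.55;python3 -m jog '[{"grip":0.6,"x":0,"y":0,"z":0,"rx":0,"ry":0,"rz":0},{"grip":0.6,"x":0,"y":0,"z":0,"rx":0,"ry":0,"rz":0},{"grip":0.6,"x":0,"y":0,"z":0,"rx":0,"ry":0,"rz":0},{"grip":0.6,"x":0,"y":0,"z":-20,"rx":0,"ry":0,"rz":0},{"grip":0.6,"x":0,"y":0,"z":-30,"rx":0,"ry":0,"rz":0},{"grip":0.6,"x":0,"y":0,"z":-40,"rx":0,"ry":0,"rz":0},{"grip":0.6,"x":0,"y":0,"z":-30,"rx":0,"ry":0,"rz":0},{"grip":0.6,"x":0,"y":0,"z":0,"rx":0,"ry":0,"rz":0}]';python3 -m jog '[{"grip":0.5,"x":-10,"y":-20,"z":0,"rx":0,"ry":0,"rz":0},{"grip":0.5,"x":-30,"y":-30,"z":0,"rx":0,"ry":0,"rz":0},{"grip":0.5,"x":-35,"y":-30,"z":0,"rx":0,"ry":0,"rz":0},{"grip":0.5,"x":-35,"y":-20,"z":0,"rx":0,"ry":0,"rz":0},{"grip":0.5,"x":-35,"y":-10,"z":0,"rx":0,"ry":0,"rz":0},{"grip":0.5,"x":-25,"y":0,"z":0,"rx":0,"ry":0,"rz":0},{"grip":0.5,"x":0,"y":0,"z":0,"rx":0,"ry":0,"rz":0},{"grip":0.5,"x":0,"y":0,"z":0,"rx":0,"ry":0,"rz":0}]' >/dev/null; python3 - <<'E'
from h import *
snap('scene','scene15.png');snap('wrist','wrist15.png');snap('top','top15.png')
E
for a in "blue .6087 -.0482" "red .607 .0166" "yellow .603 .1466"; do set -- $a; python3 inhand.py $1 scene15 wrist15 .047 $2 $3 .027; done;python3 go.py 487 -304 150 91
```

```text
time: 25.13
eef_pos: [0.5996, -0.048, 0.337]
tcp_rot: [0.698, 0.716, -0.0, 0.0]
contact_force: [-1.5, 0.5, 2.5]
opening: 0.136
t 25.13 grasp [599.6 -48.1 182. ] shift(after turn) [-0.2 -0.2 -0.1] turn [ 0.01  0.05 -0.02] F [-1.5  0.5  2.5] op 0.136 q [-0.25  0.19  1.82 -0.    1.13 -1.85]
time: 25.8
eef_pos: [0.6004, -0.0477, 0.4659]
tcp_rot: [0.697, 0.717, 0.003, 0.007]
contact_force: [0.8, -0.4, 1.4]
opening: 0.397
s [ 0.6096 -0.0476  0.0138] 0.327
w [ 0.6084 -0.0485  0.1212] 0.174
sw [ 0.6097 -0.0482  0.0612] 0.258
s [0.6071 0.0166 0.0367] 0.372
w [0.6073 0.0147 0.06  ] 0.195
sw [0.6076 0.0156 0.0599] 0.289
s [0.6039 0.1477 0.0143] 0.309
w [0.604  0.146  0.0355] 0.197
sw [0.6043 0.1466 0.0378] 0.259
t 26.62 grasp [ 497.6 -215.7  301.5] shift(after turn) [-88.1 -12.2 151.5] turn [-0.02  0.02  0.62] F [-0.1 -0.3  0.2] op 0.497 q [-0.6  -0.04  1.85 -0.    1.34 -2.19]
```

View pics/wrist15.png

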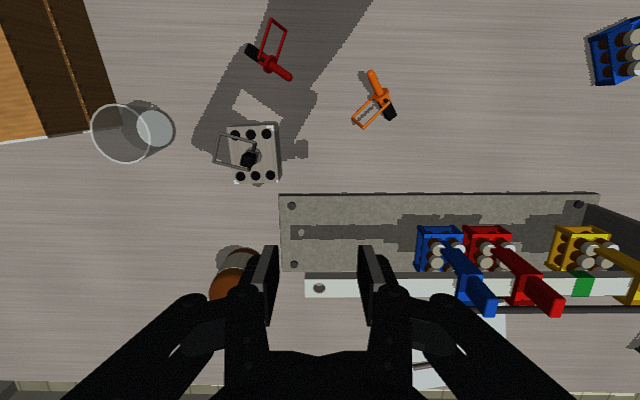

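View pics/scene15.png

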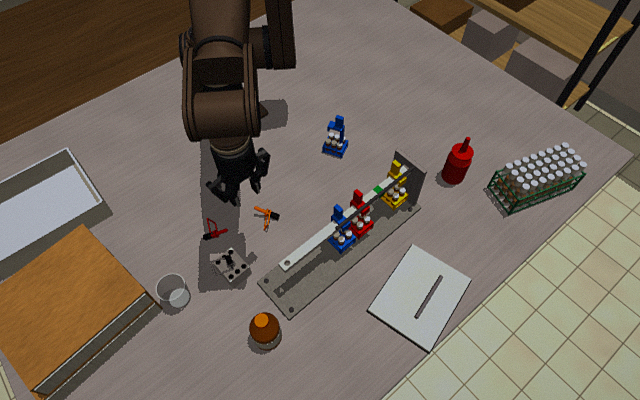

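```bash
python3 -m jog '[{"grip":0.5,"x":-20,"y":-3,"z":0,"rx":0,"ry":0,"rz":0},{"grip":0.5,"x":-30,"y":-4,"z":20,"rx":0,"ry":0,"rz":0},{"grip":0.5,"x":-28,"y":-4,"z":30,"rx":0,"ry":0,"rz":0},{"grip":0.5,"x":-10,"y":-1,"z":20,"rx":0,"ry":0,"rz":0},{"grip":0.5,"x":0,"y":0,"z":10,"rx":0,"ry":0,"rz":0},{"grip":0.5,"x":0,"y":0,"z":0,"rx":0,"ry":0,"rz":0},{"grip":0.5,"x":0,"y":0,"z":0,"rx":0,"ry":0,"rz":0},{"grip":0.5,"x":0,"y":0,"z":0,"rx":0,"ry":0,"rz":0}]'
python3 - <<'E'
from h import *
snap('scene','scene16.png');snap('wrist','wrist16.png')
s=ld('scene16')['frame'][...,::-1][225:300,190:290]; w=ld('wrist16')['frame'][...,::-1][60:310,160:440]
cv2.imwrite('pics/z16s.png',cv2.resize(s,None,fx=7,fy=7,interpolation=cv2.INTER_CUBIC));cv2.imwrite('pics/z16w.png',cv2.resize(w,None,fx=2.4,fy=2.4,interpolation=cv2.INTER_CUBIC))
E
python3 go.py 487 -304 150 91
```

```text
time: 27.28
eef_pos: [0.4887, -0.3038, 0.3787]
tcp_rot: [0.697, 0.717, -0.0, 0.002]
contact_force: [-0.5, -0.0, 1.0]
opening: 0.503
t 27.38 grasp [ 489.  -304.5  224.1] shift(after turn) [ 0.5 -2.  74.1] turn [0.15 0.19 0.66] F [-0.4  0.2 -0.5] op 0.499 q [-0.73  0.09  1.85 -0.    1.2  -2.33]
```

View pics/z16w.png

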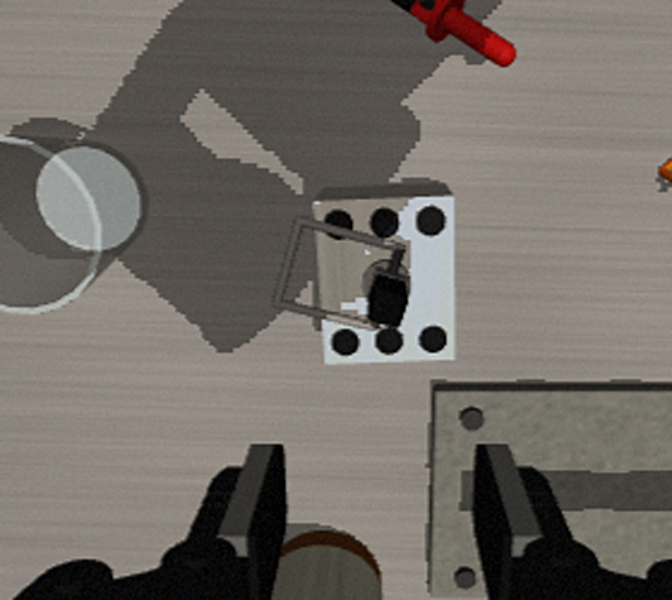

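View pics/z16s.png

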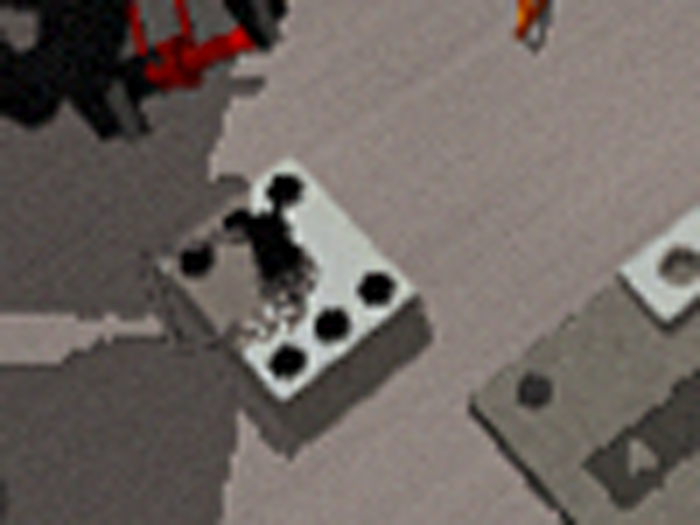

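```bash
python3 - <<'E'
from h import *
w=ld('wrist16')
def P(a,z): return onz(w,160+(a[0]+.5)/2.4-.5,60+(a[1]+.5)/2.4-.5,z)*1000
b1,b2=P((303,222),60.6e-3),P((278,303),60.6e-3)
h1,h2=P((403,248),53e-3),P((380,325),53e-3)
print('bar',b1.round(1),b2.round(1),np.linalg.norm(b1-b2).round(1)); print('hinge',h1.round(1),h2.round(1))
d=(h1+h2)/2-(b1+b2)/2; print('mid',((h1+h2)/2).round(1),((b1+b2)/2).round(1),'len',np.linalg.norm(d).round(1),'pin +y dir deg',np.degrees(np.arctan2(d[1],d[0])).round(1))
e=b1-b2; print('bar dir',np.degrees(np.arctan2(e[1],e[0])).round(1))
print('grip top', [P(c,.085).round(1) for c in ((370,320),(403,326),(408,282),(372,275))],'ctr bottom',P((388,322),.085).round(1))
print('block', [P(c,.045).round(1) for c in ((315,200),(455,193),(455,360),(325,362))])
print('holes',[P(c,.045).round(1) for c in ((338,224),(384,222),(431,220),(345,341),(389,340),(433,339))])
E
```

```text
bar [ 456.8 -337.9   60.6] [ 491.7 -348.8   60.6] 36.6
hinge [ 468.  -296.2   53. ] [ 502.7 -305.    53. ]
mid [ 485.4 -300.6   53. ] [ 474.2 -343.3   60.6] len 44.8 pin +y dir deg 75.4
bar dir 162.7
grip top [array([ 490.2, -309.2,   85. ]), array([ 492.3, -296.1,   85. ]), array([ 474.4, -294.9,   85. ]), array([ 472.1, -308.9,   85. ])] ctr bottom [ 490.8 -302.1   85. ]
block [array([ 450. , -334.4,   45. ]), array([ 445.2, -274.8,   45. ]), array([ 521.3, -269.9,   45. ]), array([ 524.2, -329.8,   45. ])]
holes [array([ 460. , -324.5,   45. ]), array([ 458.5, -304.6,   45. ]), array([ 457. , -284.4,   45. ]), array([ 513.6, -320.7,   45. ]), array([ 512.5, -300.6,   45. ]), array([ 511.4, -280.6,   45. ])]
```

```bash
python3 -m jog '[{"grip":0.6,"x":0,"y":0,"z":10,"rx":0.1,"ry":0.2,"rz":5.5},{"grip":0.6,"x":0,"y":0,"z":20,"rx":0,"ry":0,"rz":5.5},{"grip":0.6,"x":0,"y":0,"z":20,"rx":0,"ry":0,"rz":5.2},{"grip":0.6,"x":0,"y":0,"z":20,"rx":0,"ry":0,"rz":0},{"grip":0.6,"x":0,"y":0,"z":0,"rx":0,"ry":0,"rz":0},{"grip":0.6,"x":0,"y":0,"z":0,"rx":0,"ry":0,"rz":0},{"grip":0.6,"x":0,"y":0,"z":0,"rx":0,"ry":0,"rz":0}]'>/dev/null
python3 go.py 485.5 -302.3 120 74.5;python3 - <<'E'
from h import *
snap('wrist','wrist17.png')
w=ld('wrist17')['frame'][...,::-1][60:310,160:440]
cv2.imwrite('pics/z17w.png',cv2.resize(w,None,fx=2.4,fy=2.4,interpolation=cv2.INTER_CUBIC))
E
```

```text
t 27.97 grasp [ 488.5 -304.7  153.9] shift(after turn) [ 1.5 -3.5 33.9] turn [ 0.02 -0.04  0.9 ] F [0.  0.3 0.2] op 0.398 q [-0.73  0.17  1.9   0.    1.07 -2.05]
```

View pics/z17w.png

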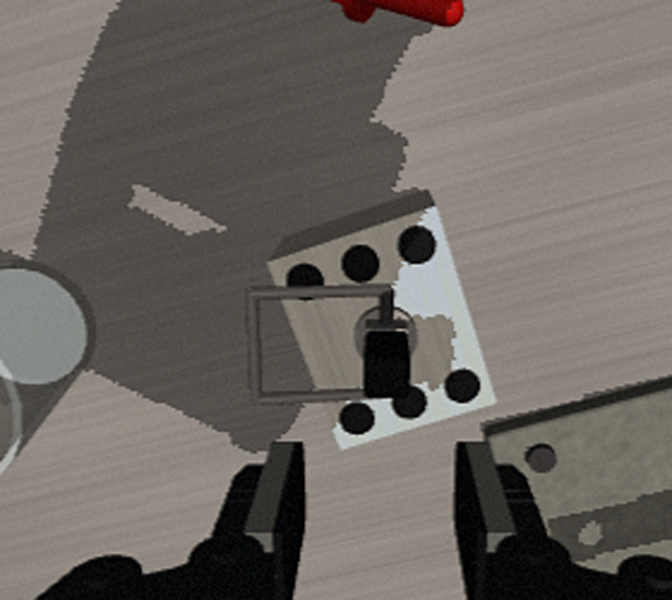

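```bash
python3 - <<'E'
from h import *
w=ld('wrist17')
def P(a,z): return onz(w,160+(a[0]+.5)/2.4-.5,60+(a[1]+.5)/2.4-.5,z)*1000
print('collar',P((385,333),.048).round(1))
print('topedge far',[P(c,.085).round(1) for c in ((364,393),(410,397))])
print('holes',sum(P(c,.045) for c in ((305,281),(360,264),(416,244),(357,418),(409,402),(462,385)))/6)
E
```

```text
collar [ 484.  -302.3   48. ]
topedge far [array([ 488.5, -310.2,   85. ]), array([ 493.2, -297.2,   85. ])]
holes [ 485.63590651 -302.56197079   45.        ]
```

```bash
python3 -m jog '[{"grip":0.6,"x":1.3,"y":-4.7,"z":10,"rx":0,"ry":0,"rz":0.5},{"grip":0.6,"x":0,"y":0,"z":20,"rx":0,"ry":0,"rz":0},{"grip":0.6,"x":0,"y":0,"z":10,"rx":0,"ry":0,"rz":0},{"grip":0.6,"x":0,"y":0,"z":0,"rx":0,"ry":0,"rz":0},{"grip":0.6,"x":0,"y":0,"z":0,"rx":0,"ry":0,"rz":0}]'
python3 go.py 484.3 -302.2 78 74.5;python3 - <<'E'
from h import *
snap('wrist','wrist18.png')
w=ld('wrist18')['frame'][...,::-1][110:360,160:440]
cv2.imwrite('pics/z18w.png',cv2.resize(w,None,fx=2.4,fy=2.4,interpolation=cv2.INTER_CUBIC))
E
```

```text
time: 28.43
eef_pos: [0.4833, -0.302, 0.2664]
tcp_rot: [0.794, 0.608, -0.0, -0.002]
contact_force: [-0.4, -0.7, 0.8]
opening: 0.401
t 28.43 grasp [ 482.8 -301.4  111.4] shift(after turn) [-0.4  1.6 33.4] turn [-0.21 -0.15  0.35] F [-0.4 -0.7  0.8] op 0.401 q [-0.74  0.21  1.94  0.    1.   -2.04]
```

View pics/z18w.png

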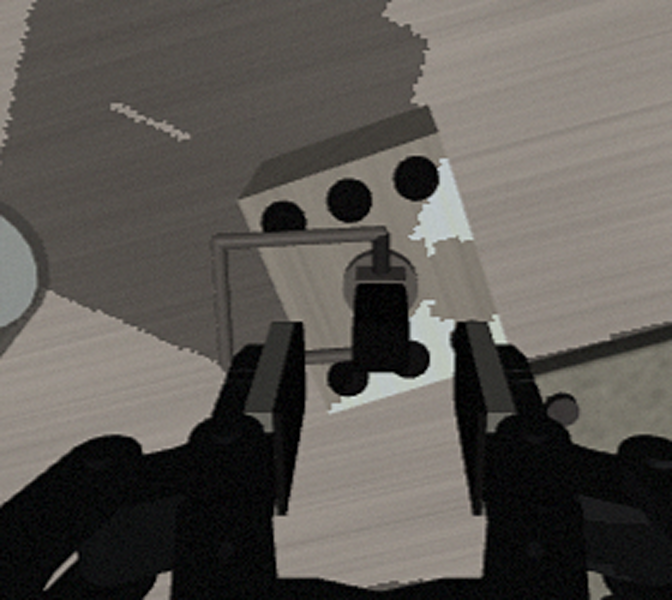

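```bash
python3 -m jog '[{"grip":0.6,"x":0,"y":1.2,"z":12,"rx":-0.1,"ry":-0.1,"rz":0},{"grip":0.6,"x":0,"y":0,"z":12,"rx":0,"ry":0,"rz":0},{"grip":0.6,"x":0,"y":0,"z":9,"rx":0,"ry":0,"rz":0},{"grip":0.6,"x":0,"y":0,"z":0,"rx":0,"ry":0,"rz":0},{"grip":0.6,"x":0,"y":0,"z":0,"rx":0,"ry":0,"rz":0}]'
python3 go.py 484.3 -302.2 78 74.5;  python3 -m jog '[{"grip":0.8,"x":0,"y":0,"z":0,"rx":0,"ry":0,"rz":0},{"grip":1,"x":0,"y":0,"z":0,"rx":0,"ry":0,"rz":0},{"grip":1,"x":0,"y":0,"z":0,"rx":0,"ry":0,"rz":0},{"grip":1,"x":0,"y":0,"z":0,"rx":0,"ry":0,"rz":0},{"grip":1,"x":0,"y":0,"z":0,"rx":0,"ry":0,"rz":0},{"grip":1,"x":0,"y":0,"z":0,"rx":0,"ry":0,"rz":0}]' 60;python3 go.py 484.3 -302.2 78 74.5; python3 - <<'E'
from h import *
snap('wrist','wrist19.png')
w=ld('wrist19')['frame'][...,::-1][110:360,160:440]
cv2.imwrite('pics/z19w.png',cv2.resize(w,None,fx=2.4,fy=2.4,interpolation=cv2.INTER_CUBIC))
E
```

```text
time: 28.9
eef_pos: [0.4843, -0.3021, 0.2324]
tcp_rot: [0.794, 0.608, -0.0, -0.002]
contact_force: [0.4, 0.5, 0.9]
opening: 0.402
t 28.9 grasp [ 483.9 -301.7   77.4] shift(after turn) [-0.4  0.5 -0.6] turn [-0.18 -0.09  0.36] F [0.4 0.5 0.9] op 0.402 q [-0.74  0.26  1.95 -0.    0.93 -2.04]
time: 29.4
eef_pos: [0.4848, -0.3025, 0.2343]
tcp_rot: [0.794, 0.608, 0.0, 0.0]
contact_force: [0.3, -0.3, 1.5]
opening: 0.147
t 29.4 grasp [ 484.8 -302.6   79.3] shift(after turn) [ 0.2 -0.6  1.3] turn [0.02 0.01 0.36] F [ 0.3 -0.3  1.5] op 0.147 q [-0.74  0.26  1.95 -0.    0.93 -2.04]
```

View pics/z19w.png

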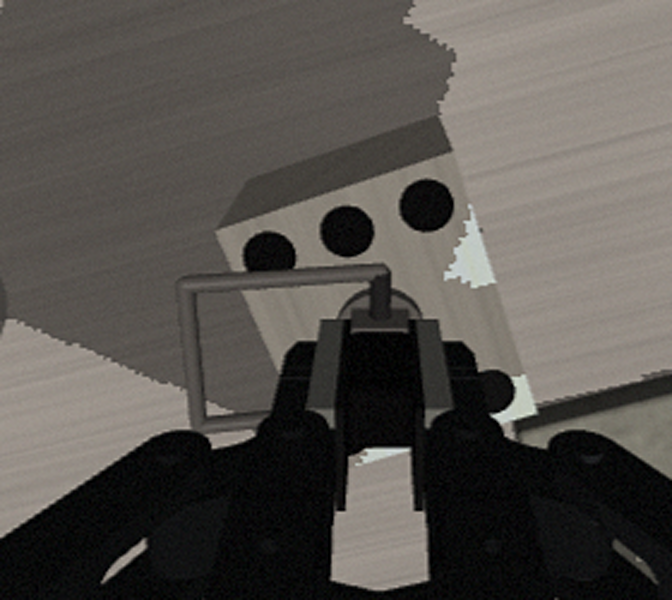

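```bash
python3 -m jog '[{"grip":1,"x":0,"y":0,"z":-10,"rx":0,"ry":0,"rz":0},{"grip":1,"x":0,"y":0,"z":-25,"rx":0,"ry":0,"rz":0},{"grip":1,"x":0,"y":0,"z":-35,"rx":0,"ry":0,"rz":0},{"grip":1,"x":0,"y":0,"z":-35,"rx":0,"ry":0,"rz":0},{"grip":1,"x":0,"y":0,"z":-35,"rx":0,"ry":0,"rz":-6},{"grip":1,"x":0,"y":0,"z":-15,"rx":0,"ry":0,"rz":-6},{"grip":1,"x":10,"y":15,"z":0,"rx":0,"ry":0,"rz":-5.2},{"grip":1,"x":20,"y":30,"z":0,"rx":0,"ry":0,"rz":0}]'>/dev/null;python3 -m jog '[{"grip":1,"x":20,"y":30,"z":0,"rx":0,"ry":0,"rz":0},{"grip":1,"x":20,"y":30,"z":0,"rx":0,"ry":0,"rz":0},{"grip":1,"x":12,"y":15,"z":0,"rx":0,"ry":0,"rz":0},{"grip":1,"x":4,"y":6,"z":0,"rx":0,"ry":0,"rz":0},{"grip":1,"x":0,"y":0,"z":0,"rx":0,"ry":0,"rz":0},{"grip":1,"x":0,"y":0,"z":0,"rx":0,"ry":0,"rz":0},{"grip":1,"x":0,"y":0,"z":0,"rx":0,"ry":0,"rz":0}]'
python3 go.py 613.2 -213.1 225 91.55; python3 - <<'E'
from h import *
snap('wrist','wrist20.png');snap('scene','scene20.png');snap('top','top20.png')
w=ld('wrist20')['frame'][...,::-1][110:360,160:440]
cv2.imwrite('pics/z20w.png',cv2.resize(w,None,fx=2.4,fy=2.4,interpolation=cv2.INTER_CUBIC))
w=ld('scene20')['frame'][...,::-1][190:300,220:360]
cv2.imwrite('pics/z20s.png',cv2.resize(w,None,fx=5,fy=5,interpolation=cv2.INTER_CUBIC))
E
```

```text
time: 30.7
eef_pos: [0.6076, -0.2141, 0.3887]
tcp_rot: [0.695, 0.719, -0.0, -0.001]
contact_force: [0.0, -0.4, -1.0]
opening: 0.152
t 30.7 grasp [ 607.4 -214.1  233.7] shift(after turn) [0.8 5.8 8.7] turn [-0.09 -0.02  0.46] F [ 0.  -0.4 -1. ] op 0.152 q [-0.5   0.23  1.67 -0.    1.24 -2.1 ]
```

View pics/z20w.png

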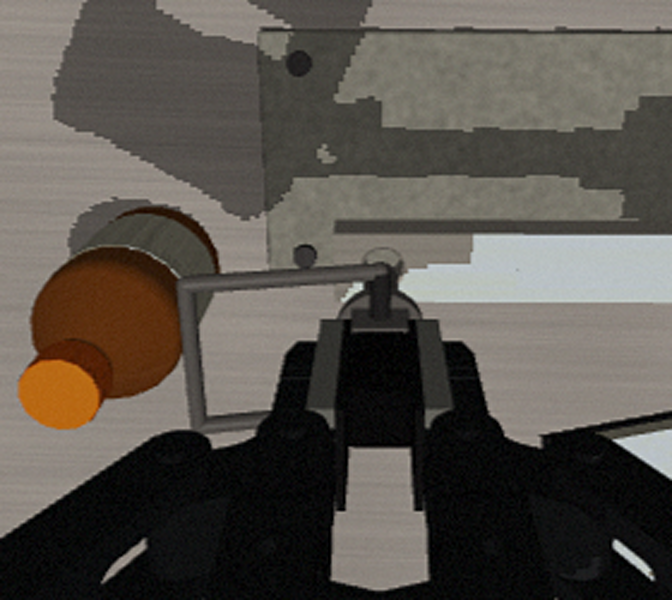

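View pics/z20s.png

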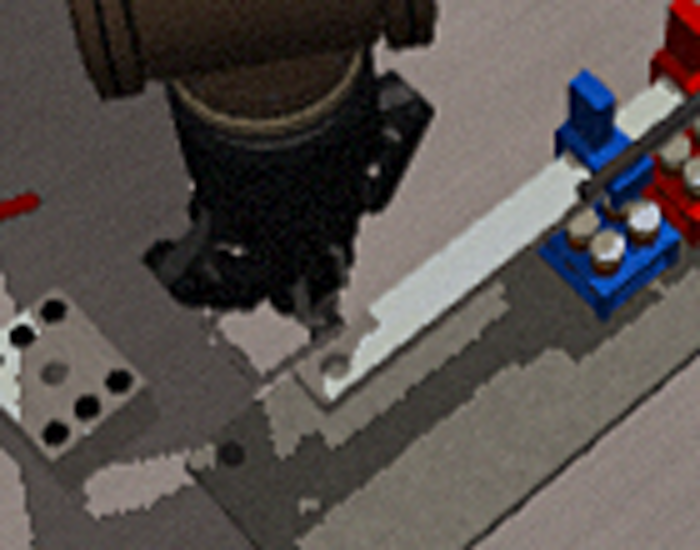

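```bash
cat > pinov.py <<'E'
import sys
from h import *
from scipy.spatial.transform import Rotation as Ro
# pinov.py pic out gx gy gz yawpin dx dy h : draw pin model, pin origin = grasp +(dx,dy in pin axes) - h
n,out=sys.argv[1:3]; gx,gy,gz,yaw,dx,dy,h=[float(v) for v in sys.argv[3:10]]
w=ld(n); im=w['frame'][...,::-1]; x0,y0,x1,y1,f=[float(v) for v in sys.argv[10:15]]
im=cv2.resize(im[int(y0):int(y1),int(x0):int(x1)],None,fx=f,fy=f,interpolation=cv2.INTER_CUBIC)
a=np.radians(yaw);R=np.array([[np.cos(a),-np.sin(a),0],[np.sin(a),np.cos(a),0],[0,0,1]])
O=np.array([gx,gy,gz-h])+R@[dx,dy,0]
def pl(pts,col,F=None,closed=True):
    P=[proj(w,((R@np.array(p)+O) if F is None else np.array(p))/1000) for p in pts]
    P=(np.array(P)-[x0,y0]+.5)*f-.5; cv2.polylines(im,[np.round(P).astype(np.int32)],closed,col,1,cv2.LINE_AA)
th=np.linspace(0,2*np.pi,40)[:-1]
for z in(0,4): pl([[11*np.cos(t),11*np.sin(t),z] for t in th],(255,0,255))
pl([[5*np.cos(t),5*np.sin(t),-30] for t in th],(0,255,255))
for z in (14,40): pl([[-7,-7,z],[7,-7,z],[7,7,z],[-7,7,z]],(0,255,0))
c,s=44*np.cos(np.radians(10)),44*np.sin(np.radians(10))
pl([[-18.5,0,8],[-18.5,-c,8+s],[18.5,-c,8+s],[18.5,0,8]],(0,0,255),closed=False)
b=.027;Rf=np.array([[np.cos(b),-np.sin(b),0],[np.sin(b),np.cos(b),0],[0,0,1]]);OF=np.array([608.3,-33.2,0])
pl([Rf@[6.5*np.cos(t),-180+6.5*np.sin(t),147]+OF for t in th],(255,255,0),F=1)
pl([Rf@np.array(q)+OF for q in([-12,-100,147],[-12,-196,147],[12,-196,147],[12,-100,147])],(255,255,0),F=1,closed=False)
cv2.imwrite('pics/'+out,im)
E
python3 pinov.py wrist20 p20.png 607.4 -214.1 233.7 1.9 0 0 34.3 160 110 440 360 2.6
```

```text
(no output)
```

View pics/p20.png

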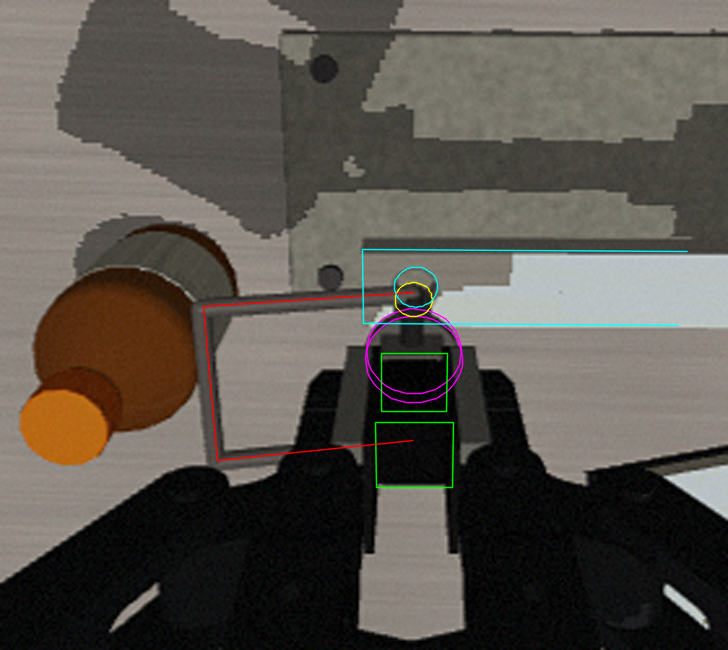

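```bash
python3 -m jog '[{"grip":1,"x":0.8,"y":5.8,"z":0,"rx":-0.1,"ry":0,"rz":0.4},{"grip":1,"x":0,"y":0,"z":12,"rx":0,"ry":0,"rz":0},{"grip":1,"x":0,"y":0,"z":0,"rx":0,"ry":0,"rz":0},{"grip":1,"x":0,"y":0,"z":0,"rx":0,"ry":0,"rz":0},{"grip":1,"x":0,"y":0,"z":0,"rx":0,"ry":0,"rz":0}]' >/dev/null
python3 go.py 613.2 -213.1 181.3 91.55; python3 - <<'E'
from h import *
snap('wrist','wrist21.png');snap('scene','scene21.png')
w=ld('scene21')['frame'][...,::-1][200:290,230:330]
cv2.imwrite('pics/z21s.png',cv2.resize(w,None,fx=6,fy=6,interpolation=cv2.INTER_CUBIC))
E
```

```text
t 31.27 grasp [ 614.1 -212.2  221.1] shift(after turn) [-0.9 -0.9 39.8] turn [-0.   -0.06  0.11] F [-0.3 -0.4 -1.5] op 0.146 q [-0.49  0.26  1.67  0.    1.22 -2.09]
```

View pics/z21s.png

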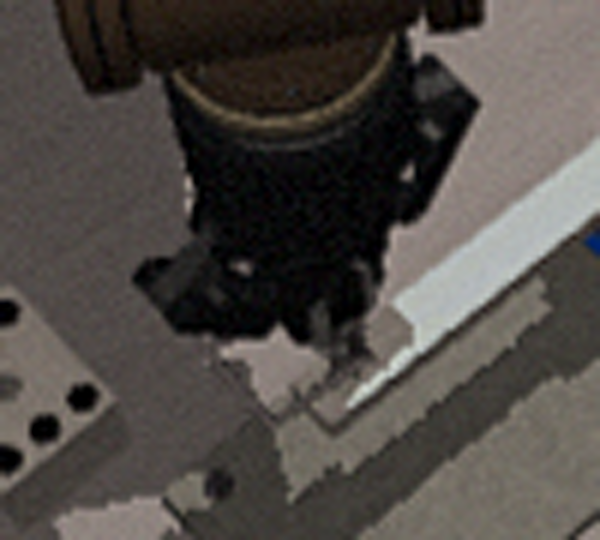

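```bash
python3 -m jog '[{"grip":1,"x":-0.8,"y":-0.8,"z":0,"rx":0,"ry":0,"rz":0.1},{"grip":1,"x":0,"y":0,"z":2,"rx":0,"ry":0,"rz":0},{"grip":1,"x":0,"y":0,"z":2,"rx":0,"ry":0,"rz":0},{"grip":1,"x":0,"y":0,"z":0,"rx":0,"ry":0,"rz":0},{"grip":1,"x":0,"y":0,"z":0,"rx":0,"ry":0,"rz":0}]' >/dev/null
python3 go.py 613.2 -213.1 181.3 91.55;python3 -m jog '[{"grip":1,"x":0,"y":0,"z":3,"rx":0,"ry":0,"rz":0},{"grip":1,"x":0,"y":0,"z":3,"rx":0,"ry":0,"rz":0},{"grip":1,"x":0,"y":0,"z":2,"rx":0,"ry":0,"rz":0},{"grip":1,"x":0,"y":0,"z":0,"rx":0,"ry":0,"rz":0}]'
python3 go.py 613.2 -213.1 181.3 91.55
```

```text
t 31.78 grasp [ 613.5 -213.   217.5] shift(after turn) [-0.1 -0.3 36.2] turn [ 0.04 -0.04  0.01] F [ 0.3  0.1 -1.8] op 0.148 q [-0.49  0.26  1.67  0.    1.21 -2.09]
time: 32.12
eef_pos: [0.6133, -0.213, 0.3639]
tcp_rot: [0.697, 0.717, 0.0, -0.0]
contact_force: [-0.4, -0.1, -1.8]
opening: 0.149
t 32.12 grasp [ 613.3 -212.9  208.9] shift(after turn) [-0.2 -0.1 27.6] turn [-0.01 -0.07  0.01] F [-0.4 -0.1 -1.8] op 0.149 q [-0.49  0.26  1.68  0.    1.2  -2.09]
```

```bash
python3 -m jog '[{"grip":1,"x":0,"y":0,"z":5,"rx":0,"ry":0,"rz":0},{"grip":1,"x":0,"y":0,"z":5,"rx":0,"ry":0,"rz":0},{"grip":1,"x":0,"y":0,"z":5,"rx":0,"ry":0,"rz":0},{"grip":1,"x":0,"y":0,"z":0,"rx":0,"ry":0,"rz":0}]'; python3 -m jog '[{"grip":1,"x":0,"y":0,"z":4,"rx":0,"ry":0,"rz":0},{"grip":1,"x":0,"y":0,"z":4,"rx":0,"ry":0,"rz":0},{"grip":1,"x":0,"y":0,"z":0,"rx":0,"ry":0,"rz":0},{"grip":1,"x":0,"y":0,"z":0,"rx":0,"ry":0,"rz":0}]'
python3 go.py 613.2 -213.1 181.3 91.55; python3 -m jog '[{"grip":1,"x":0,"y":0,"z":2,"rx":0,"ry":0,"rz":0},{"grip":1,"x":0,"y":0,"z":1,"rx":0,"ry":0,"rz":0},{"grip":1,"x":0,"y":0,"z":0,"rx":0,"ry":0,"rz":0},{"grip":1,"x":0,"y":0,"z":0,"rx":0,"ry":0,"rz":0}]'
python3 go.py 613.2 -213.1 181.3 91.55
```

```text
time: 32.45
eef_pos: [0.6131, -0.213, 0.3479]
tcp_rot: [0.697, 0.717, 0.0, -0.001]
contact_force: [-0.7, 0.3, -2.0]
opening: 0.146
time: 32.78
eef_pos: [0.6134, -0.2131, 0.3414]
tcp_rot: [0.697, 0.717, 0.0, -0.0]
contact_force: [0.6, -0.3, -1.1]
opening: 0.148
t 32.78 grasp [ 613.5 -213.   186.4] shift(after turn) [-0.1 -0.3  5.1] turn [ 0.03 -0.05  0.01] F [ 0.6 -0.3 -1.1] op 0.148 q [-0.49  0.29  1.7   0.    1.16 -2.09]
time: 33.12
eef_pos: [0.6135, -0.2131, 0.3389]
tcp_rot: [0.697, 0.717, 0.001, 0.0]
contact_force: [-0.1, 0.0, -0.3]
opening: 0.15
t 33.12 grasp [ 613.7 -213.1  183.9] shift(after turn) [-0.  -0.5  2.6] turn [ 0.07 -0.03  0.02] F [-0.1  0.  -0.3] op 0.15 q [-0.49  0.29  1.7   0.    1.15 -2.09]
```

```bash
python3 -m jog '[{"grip":1,"x":0,"y":-0.4,"z":1,"rx":0,"ry":0,"rz":0},{"grip":1,"x":0,"y":0,"z":0,"rx":0,"ry":0,"rz":0},{"grip":1,"x":0,"y":0,"z":0,"rx":0,"ry":0,"rz":0}]'; python3 -m jog '[{"grip":1,"x":0,"y":0,"z":1,"rx":0,"ry":0,"rz":0},{"grip":1,"x":0,"y":0,"z":0,"rx":0,"ry":0,"rz":0},{"grip":1,"x":0,"y":0,"z":0,"rx":0,"ry":0,"rz":0}]'
python3 go.py 613.2 -213.1 181.3 91.55; python3 -m jog '[{"grip":1,"x":0,"y":0,"z":1,"rx":0,"ry":0,"rz":0},{"grip":1,"x":0,"y":0,"z":0,"rx":0,"ry":0,"rz":0},{"grip":1,"x":0,"y":0,"z":0,"rx":0,"ry":0,"rz":0}]'
python3 go.py 613.2 -213.1 181.3 91.55; python3 - <<'E'
from h import *
snap('wrist','wrist22.png');snap('scene','scene22.png')
E
python3 pinov.py wrist22 p22.png 613.4 -213.1 181.6 1.55 0 0 34.3 160 110 440 360 2.6
```

```text
time: 33.37
eef_pos: [0.613, -0.2131, 0.3378]
tcp_rot: [0.697, 0.717, 0.001, 0.0]
contact_force: [0.3, -0.1, -2.1]
opening: 0.149
time: 33.62
eef_pos: [0.6131, -0.2132, 0.3367]
tcp_rot: [0.697, 0.717, 0.001, 0.0]
contact_force: [-0.0, 0.0, -2.3]
opening: 0.152
t 33.62 grasp [ 613.2 -213.1  181.7] shift(after turn) [-0.  -0.   0.4] turn [ 0.06 -0.03  0.01] F [-0.   0.  -2.3] op 0.152 q [-0.49  0.29  1.7   0.    1.15 -2.09]
time: 33.87
eef_pos: [0.6132, -0.2132, 0.3364]
tcp_rot: [0.697, 0.717, 0.001, 0.0]
contact_force: [-0.9, 0.3, 0.5]
opening: 0.151
t 33.87 grasp [ 613.4 -213.1  181.4] shift(after turn) [ 0.  -0.2  0.1] turn [ 0.09 -0.01  0.02] F [-0.9  0.3  0.5] op 0.151 q [-0.49  0.29  1.7   0.    1.15 -2.09]
```

View pics/p22.png

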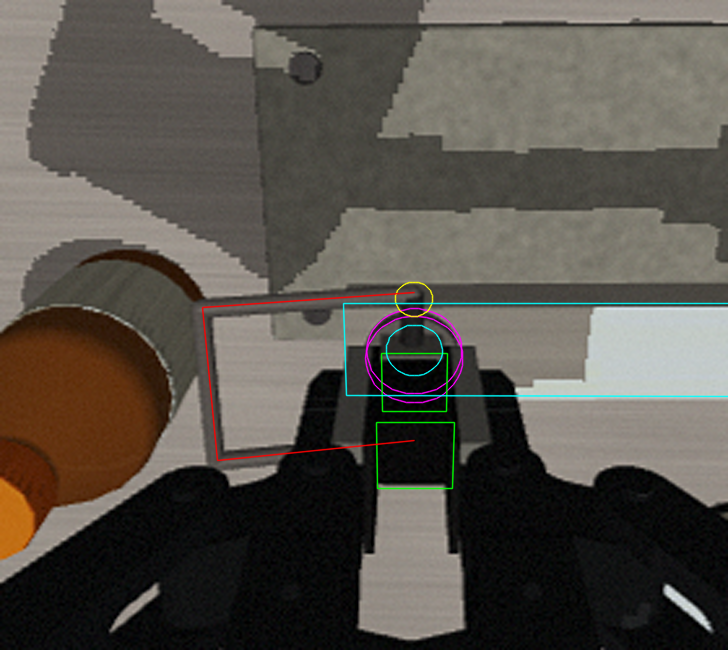

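```bash
python3 -m jog '[{"grip":1,"x":0,"y":0,"z":1.2,"rx":0,"ry":0,"rz":0},{"grip":1,"x":0,"y":0,"z":0,"rx":0,"ry":0,"rz":0},{"grip":1,"x":0,"y":0,"z":0,"rx":0,"ry":0,"rz":0}]'; python3 go.py 613.2 -213.1 181.3 91.55; python3 -m jog '[{"grip":0.7,"x":0,"y":0,"z":0,"rx":0,"ry":0,"rz":0},{"grip":0.7,"x":0,"y":0,"z":0,"rx":0,"ry":0,"rz":0},{"grip":0.7,"x":0,"y":0,"z":0,"rx":0,"ry":0,"rz":0},{"grip":0.7,"x":0,"y":0,"z":-15,"rx":0,"ry":0,"rz":0},{"grip":0.7,"x":0,"y":0,"z":-25,"rx":0,"ry":0,"rz":0},{"grip":0.7,"x":0,"y":0,"z":-25,"rx":0,"ry":0,"rz":0},{"grip":0.7,"x":0,"y":0,"z":0,"rx":0,"ry":0,"rz":0},{"grip":0.7,"x":0,"y":0,"z":0,"rx":0,"ry":0,"rz":0}]'; python3 go.py 613.2 -213.1 181.3 91.55;python3 - <<'E'
from h import *
snap('wrist','wrist23.png');snap('scene','scene23.png')
w=ld('scene23')['frame'][...,::-1][200:300,230:350]
cv2.imwrite('pics/z23s.png',cv2.resize(w,None,fx=6,fy=6,interpolation=cv2.INTER_CUBIC))
E
python3 pinov.py wrist23 p23.png 613.4 -213.1 181.3 1.55 0 0 34.3 160 110 440 360 2.6
```

```text
time: 34.22
eef_pos: [0.6132, -0.2132, 0.3363]
tcp_rot: [0.697, 0.717, 0.001, 0.001]
contact_force: [-2.1, 2.4, 6.0]
opening: 0.149
t 34.22 grasp [ 613.5 -213.1  181.3] shift(after turn) [ 0.  -0.3  0. ] turn [ 0.09 -0.    0.02] F [-2.1  2.4  6. ] op 0.149 q [-0.49  0.29  1.7   0.    1.15 -2.09]
time: 34.88
eef_pos: [0.6134, -0.2134, 0.4017]
tcp_rot: [0.697, 0.717, 0.001, 0.002]
contact_force: [-0.1, 0.1, -0.2]
opening: 0.301
t 34.88 grasp [ 614.2 -213.6  246.7] shift(after turn) [ 0.5 -0.9 65.4] turn [0.29 0.1  0.01] F [-0.1  0.1 -0.2] op 0.301 q [-0.49  0.23  1.65  0.    1.26 -2.09]
```

View pics/p23.png

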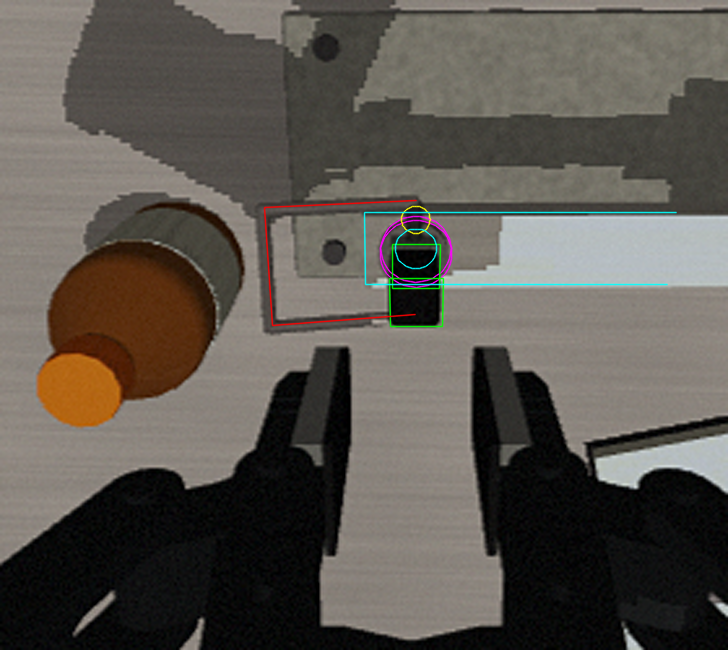

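View pics/z23s.png

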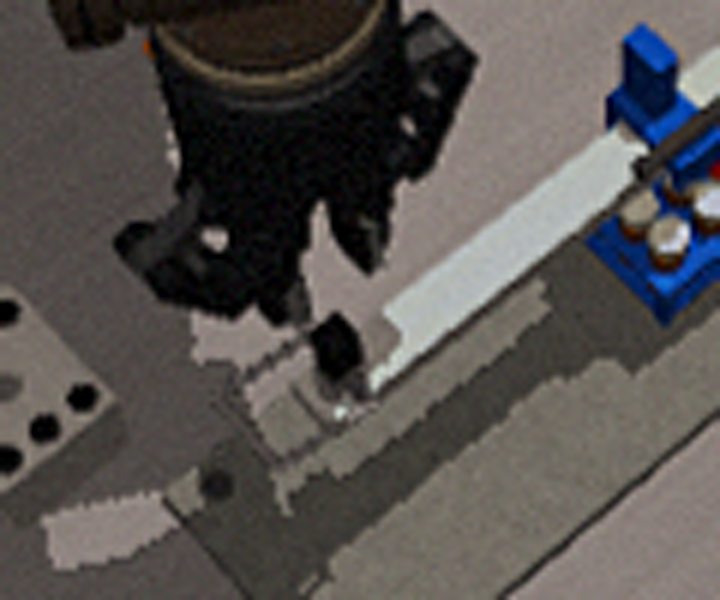

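```bash
python3 -m jog '[{"grip":1,"x":0,"y":0,"z":-25,"rx":0.3,"ry":0.1,"rz":0},{"grip":1,"x":0,"y":0,"z":0,"rx":0,"ry":0,"rz":7},{"grip":1,"x":0,"y":0,"z":0,"rx":0,"ry":0,"rz":7},{"grip":1,"x":0,"y":0,"z":0,"rx":0,"ry":0,"rz":7},{"grip":1,"x":0,"y":0,"z":0,"rx":0,"ry":0,"rz":7},{"grip":1,"x":0,"y":0,"z":0,"rx":0,"ry":0,"rz":7},{"grip":1,"x":0,"y":0,"z":0,"rx":0,"ry":0,"rz":7},{"grip":1,"x":0,"y":0,"z":0,"rx":0,"ry":0,"rz":7}]'>/dev/null;python3 -m jog '[{"grip":1,"x":0,"y":0,"z":0,"rx":0,"ry":0,"rz":7},{"grip":1,"x":0,"y":0,"z":0,"rx":0,"ry":0,"rz":7},{"grip":1,"x":0,"y":0,"z":0,"rx":0,"ry":0,"rz":7},{"grip":1,"x":0,"y":0,"z":0,"rx":0,"ry":0,"rz":7},{"grip":1,"x":0,"y":0,"z":0,"rx":0,"ry":0,"rz":7},{"grip":1,"x":0,"y":0,"z":0,"rx":0,"ry":0,"rz":6},{"grip":1,"x":0,"y":0,"z":0,"rx":0,"ry":0,"rz":0},{"grip":1,"x":0,"y":0,"z":0,"rx":0,"ry":0,"rz":0}]'
python3 go.py 614.5 -258 195 1.55
```

```text
time: 36.32
eef_pos: [0.6128, -0.2131, 0.4226]
tcp_rot: [1.0, 0.015, -0.003, -0.002]
contact_force: [-0.0, -0.6, 0.1]
opening: -0.002
t 36.32 grasp [ 611.8 -212.6  267.6] shift(after turn) [ 1.5 45.5 72.6] turn [-0.22  0.39  0.17] F [-0.  -0.6  0.1] op -0.002 q [-0.49  0.22  1.63 -0.    1.31 -0.52]
```

```bash
python3 -m jog '[{"grip":1,"x":0.5,"y":15,"z":0,"rx":-0.2,"ry":0.3,"rz":0.1},{"grip":1,"x":0.5,"y":20,"z":0,"rx":0,"ry":0,"rz":0},{"grip":1,"x":0.5,"y":10.5,"z":10,"rx":0,"ry":0,"rz":0},{"grip":1,"x":0,"y":0,"z":20,"rx":0,"ry":0,"rz":0},{"grip":1,"x":0,"y":0,"z":20,"rx":0,"ry":0,"rz":0},{"grip":1,"x":0,"y":0,"z":15,"rx":0,"ry":0,"rz":0},{"grip":1,"x":0,"y":0,"z":0,"rx":0,"ry":0,"rz":0},{"grip":1,"x":0,"y":0,"z":0,"rx":0,"ry":0,"rz":0}]'
python3 go.py 614.5 -258 195 1.55;python3 - <<'E'
from h import *
snap('wrist','wrist24.png');snap('scene','scene24.png')
w=ld('scene24')['frame'][...,::-1][200:300,220:340]
cv2.imwrite('pics/z24s.png',cv2.resize(w,None,fx=6,fy=6,interpolation=cv2.INTER_CUBIC))
E
```

```text
time: 36.98
eef_pos: [0.6154, -0.2592, 0.3575]
tcp_rot: [1.0, 0.013, -0.001, -0.0]
contact_force: [-0.2, 0.0, -0.6]
opening: -0.003
t 36.98 grasp [ 615.1 -259.2  202.5] shift(after turn) [-0.6 -1.2  7.5] turn [-0.04  0.11 -0.09] F [-0.2  0.  -0.6] op -0.003 q [-0.55  0.31  1.64 -0.    1.2  -0.58]
```

View pics/wrist24.png

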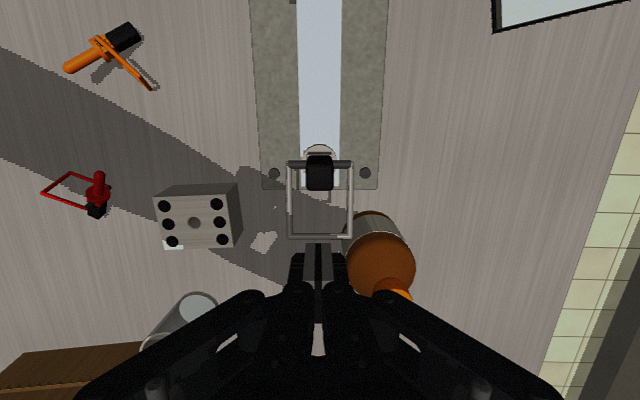

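View pics/z24s.png

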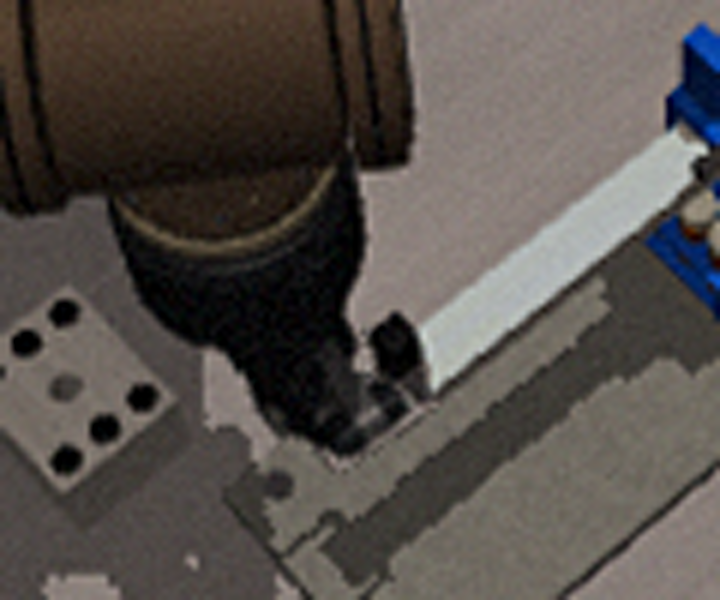

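```bash
python3 -m jog '[{"grip":1,"x":-0.6,"y":-1,"z":8,"rx":0,"ry":0,"rz":0},{"grip":1,"x":0,"y":0,"z":8,"rx":0,"ry":0,"rz":0},{"grip":1,"x":0,"y":0,"z":6,"rx":0,"ry":0,"rz":0},{"grip":1,"x":0,"y":0,"z":5,"rx":0,"ry":0,"rz":0},{"grip":1,"x":0,"y":0,"z":4,"rx":0,"ry":0,"rz":0},{"grip":1,"x":0,"y":0,"z":0,"rx":0,"ry":0,"rz":0}]'
python3 go.py 614.5 -258 151 1.55;python3 - <<'E'
from h import *
snap('wrist','wrist25.png')
E
```

```text
time: 37.58
eef_pos: [0.6149, -0.2576, 0.3272]
tcp_rot: [1.0, 0.013, -0.0, 0.0]
contact_force: [-0.1, 0.2, 1.0]
opening: 0.001
t 37.58 grasp [ 614.8 -257.6  172.2] shift(after turn) [-0.3  0.4 21.2] turn [ 0.01  0.03 -0.08] F [-0.1  0.2  1. ] op 0.001 q [-0.55  0.34  1.66 -0.    1.15 -0.57]
```

View pics/wrist25.png

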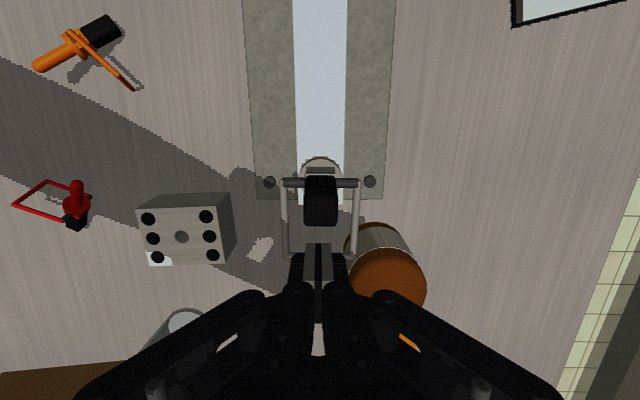

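```bash
python3 -m jog '[{"grip":1,"x":0,"y":0,"z":5,"rx":0,"ry":0,"rz":0},{"grip":1,"x":0,"y":0,"z":5,"rx":0,"ry":0,"rz":0},{"grip":1,"x":0,"y":0,"z":5,"rx":0,"ry":0,"rz":0},{"grip":1,"x":0,"y":0,"z":5,"rx":0,"ry":0,"rz":0},{"grip":1,"x":0,"y":0,"z":0,"rx":0,"ry":0,"rz":0}]'
python3 go.py 614.5 -258 151 1.55;python3 - <<'E'
from h import *
snap('wrist','wrist26.png')
E
```

```text
time: 38.05
eef_pos: [0.6148, -0.2576, 0.3067]
tcp_rot: [1.0, 0.013, -0.001, -0.0]
contact_force: [-0.5, 0.0, -0.6]
opening: 0.003
t 38.05 grasp [ 614.6 -257.6  151.7] shift(after turn) [-0.1  0.4  0.7] turn [-0.01  0.07 -0.09] F [-0.5  0.  -0.6] op 0.003 q [-0.55  0.36  1.67 -0.    1.11 -0.57]
```

View pics/wrist26.png

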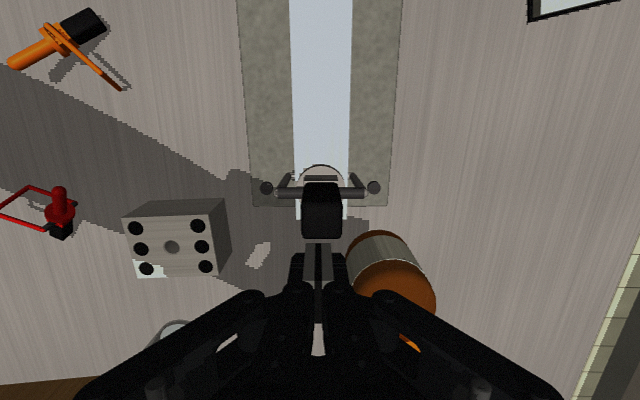

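Snapped: the legs no longer point at the fingers but hang down beside the rail. I'll lift straight up, back off, and check everything.

```bash
python3 -m jog '[{"grip":1,"x":0,"y":2,"z":-15,"rx":0,"ry":0,"rz":0},{"grip":1,"x":0,"y":0,"z":-30,"rx":0,"ry":0,"rz":0},{"grip":1,"x":0,"y":0,"z":-40,"rx":0,"ry":0,"rz":0},{"grip":1,"x":0,"y":0,"z":-40,"rx":0,"ry":0,"rz":0},{"grip":1,"x":-20,"y":0,"z":0,"rx":0,"ry":0,"rz":0},{"grip":1,"x":-30,"y":0,"z":0,"rx":0,"ry":0,"rz":0},{"grip":1,"x":-30,"y":0,"z":0,"rx":0,"ry":0,"rz":0},{"grip":1,"x":-20,"y":0,"z":0,"rx":0,"ry":0,"rz":0}]'
python3 -m jog '[{"grip":1,"x":-15,"y":0,"z":0,"rx":0,"ry":0,"rz":0},{"grip":1,"x":0,"y":0,"z":0,"rx":0,"ry":0,"rz":0},{"grip":1,"x":0,"y":0,"z":0,"rx":0,"ry":0,"rz":0},{"grip":1,"x":0,"y":0,"z":0,"rx":0,"ry":0,"rz":0},{"grip":1,"x":0,"y":0,"z":0,"rx":0,"ry":0,"rz":0}]'
python3 - <<'E'
from h import *
snap('wrist','wrist27.png');snap('scene','scene27.png');snap('top','top27.png')
w=ld('scene27')['frame'][...,::-1][140:310,240:440]
cv2.imwrite('pics/z27s.png',cv2.resize(w,None,fx=3.5,fy=3.5,interpolation=cv2.INTER_CUBIC))
E
for a in "blue .6087 -.0482" "red .607 .0166" "yellow .603 .1466"; do set -- $a; python3 inhand.py $1 scene27 wrist27 .047 $2 $3 .027; done; python3 st.py
```

```text
time: 38.77
eef_pos: [0.5134, -0.262, 0.4339]
tcp_rot: [1.0, 0.013, 0.001, 0.001]
contact_force: [0.6, 0.3, 0.6]
opening: -0.004
time: 39.18
eef_pos: [0.5009, -0.2626, 0.4336]
tcp_rot: [1.0, 0.013, 0.001, 0.001]
contact_force: [-0.4, 0.8, -0.2]
opening: 0.0
s [ 0.6096 -0.0475  0.0132] 0.321
s [0.607  0.0166 0.0313] 0.369
s [0.6042 0.1475 0.0185] 0.303
t 39.33 pos [ 500.8 -262.5  433.3] yaw 1.5 zax [ 0.001 -0.001 -1.   ] F [-0.4  0.9 -0.4] open -0.003 q [-0.66  0.02  1.82 -0.    1.3  -0.69]Traceback (most recent call last):
  File "inhand.py", line 6, in <module>
    p,f=fit_carrier(cs,col,(x,y,yaw),pad=10,z0=z0,dys=(-.05,.05),st=(.005,.08));print(nm,p.round(4),round(f,3))
        ~~~~~~~~~~~^^^^^^^^^^^^^^^^^^^^^^^^^^^^^^^^^^^^^^^^^^^^^^^^^^^^^^^^^^^^
  File "fit.py", line 46, in fit_carrier
    def fit_carrier(cams,col,p0,**k): return fit_boxes(cams,[(col,HOOK,BASK)],p0,**k)
                                             ~~~~~~~~~^^^^^^^^^^^^^^^^^^^^^^^^^^^^^^^
  File "fit.py", line 43, in fit_boxes
    r=minimize(f,x0,method='Nelder-Mead',options=dict(initial_simplex=np.array([x0,x0+[
[... 1290 characters left out ...]
ier(cs,col,(x,y,yaw),pad=10,z0=z0,dys=(-.05,.05),st=(.005,.08));print(nm,p.round(4),round(f,3))
        ~~~~~~~~~~~^^^^^^^^^^^^^^^^^^^^^^^^^^^^^^^^^^^^^^^^^^^^^^^^^^^^^^^^^^^^
  File "fit.py", line 46, in fit_carrier
    def fit_carrier(cams,col,p0,**k): return fit_boxes(cams,[(col,HOOK,BASK)],p0,**k)
                                             ~~~~~~~~~^^^^^^^^^^^^^^^^^^^^^^^^^^^^^^^
  File "fit.py", line 43, in fit_boxes
    r=minimize(f,x0,method='Nelder-Mead',options=dict(initial_simplex=np.array([x0,x0+[st[0],0,0],x0+[0,st[0],0],x0+[0,0,st[1]]]),xatol=1e-4,fatol=1e-4,maxiter=200))
  File "fit.py", line 39, in f
    return t/len(D)
           ~^~~~~~~
ZeroDivisionError: division by zero
```

View pics/z27s.png

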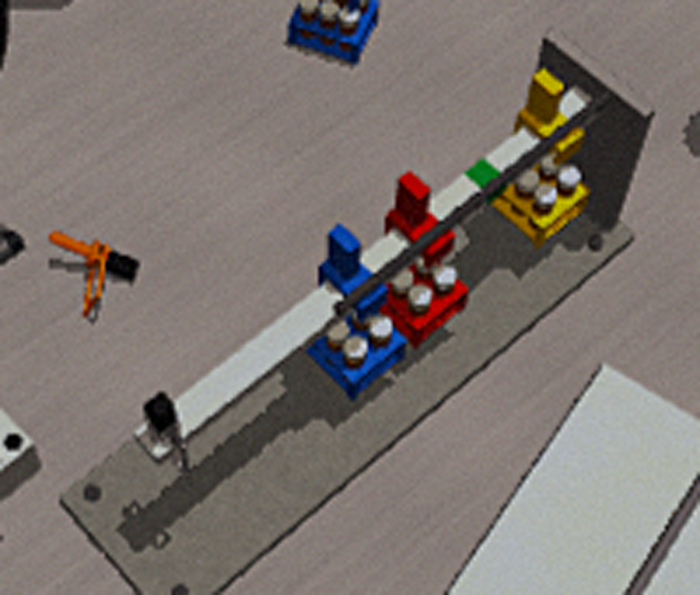

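View pics/wrist27.png

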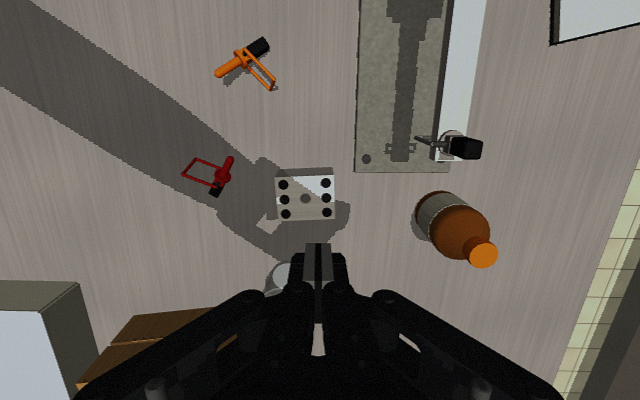

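View pics/scene27.png

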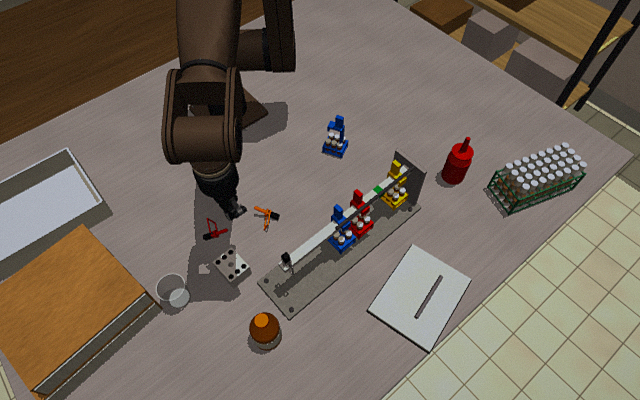

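```bash
sed "s/c,s=44\*np.cos(np.radians(10)),44\*np.sin(np.radians(10))/c,s=0,-44/" pinov.py > pinov2.py
python3 pinov2.py wrist27 p27.png 613.3 -213.1 181.3 1.55 0 0 34.3 360 70 540 220 4
python3 pinov2.py scene27 p27s.png 613.3 -213.1 181.3 1.55 0 0 34.3 250 230 340 310 7
```

```text
(no output)
```

View pics/p27.png

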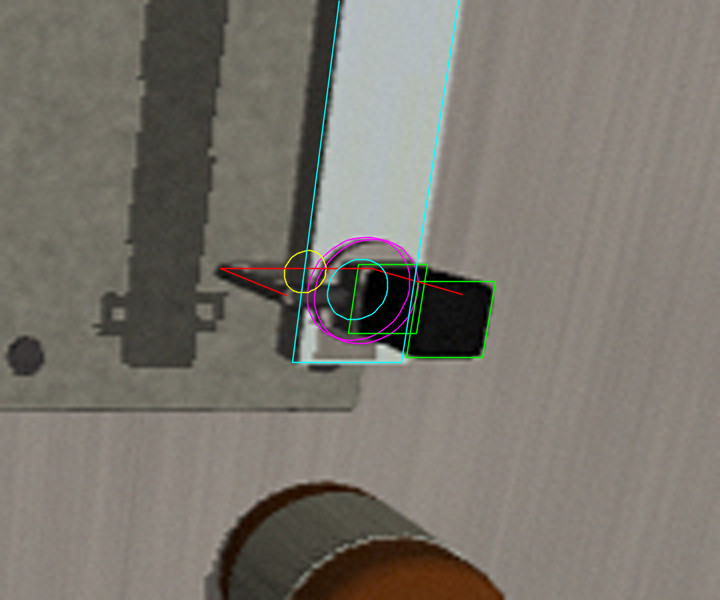

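View pics/p27s.png

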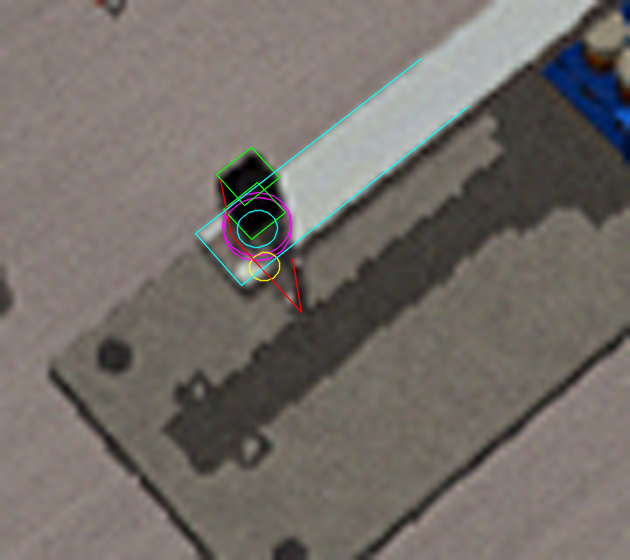

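```bash
python3 -c "
from plant import sign_off
print(sign_off())"
```

```text
the job is handed in; nothing more can be done
None
```

The rail is loaded and locked, and I handed the job in at about 39 s on the robot's clock. `sign_off` gave no verdict, so the checks below are my own.

**Carriers:** Yellow, red and the farther of the two blue carriers now hang on their own bands. No green carrier was on the bench, so that band is empty. The other blue carrier and the orange and red look-alike pins were left alone.

**Pin:** I moved it from the block to the rail hole with its loop pointing out of the free end. It went in until the collar rested on the rail, then the loop was pressed down until it snapped shut.

**Last checks:**
- **Carrier positions:** in the last scene picture all three measure within about 1 mm of their band centres along the rail. At that point the wrist camera no longer showed them. In earlier pictures it put red up to about 2 mm short of centre and the others within 1 mm.
- **Pin and loop:** overlays of the seated pin with a shut loop match the wrist and scene pictures to a couple of pixels, and the pin stands upright.
- **Forces:** the readings I took at the wrist never went above about 7 N.
- **Surroundings:** the bottle, burner and beaker look unmoved by eye, though I did not measure them. The arm was clear of everything at hand-in.

One check script stopped with an error at the end because the carriers were outside the wrist camera's view. Only that second camera check was lost.

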